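# Snap the cast caps into the sample carrier

### The job

Lift every orange cast cap out of the green mould, lay each one stem-up in a well of its own in the aluminium sample carrier, and press it down with the red-handled seating tool (not with the gripper itself) until it clicks home, flat on the floor of the well under the three catches. Afterwards stand the tool upright back on its black rubber pad, and leave the jars round about where they are.

Things in the scene. Friction and masses are not known exactly. Their poses are not given: they have to be found in the camera images.
- cap0: one of three or four identical orange cast resin caps (absent in some starts): a disc 44 mm across and 7 mm thick, its lower edge bevelled to 32 mm across (bevel 5 mm high), with a round grip stem 16 mm across standing 20 mm up from the middle of the disc (27 mm over all); origin at the centre of its underside, z up along the stem. Starts loose in a mould cavity, stem up, origin 8.5 mm above the bench
- cap1: one of three or four identical orange cast resin caps (absent in some starts): a disc 44 mm across and 7 mm thick, its lower edge bevelled to 32 mm across (bevel 5 mm high), with a round grip stem 16 mm across standing 20 mm up from the middle of the disc (27 mm over all); origin at the centre of its underside, z up along the stem. Starts loose in a mould cavity, stem up, origin 8.5 mm above the bench
- cap2: one of three or four identical orange cast resin caps (absent in some starts): a disc 44 mm across and 7 mm thick, its lower edge bevelled to 32 mm across (bevel 5 mm high), with a round grip stem 16 mm across standing 20 mm up from the middle of the disc (27 mm over all); origin at the centre of its underside, z up along the stem. Starts loose in a mould cavity, stem up, origin 8.5 mm above the bench
- cap3: one of three or four identical orange cast resin caps (absent in some starts): a disc 44 mm across and 7 mm thick, its lower edge bevelled to 32 mm across (bevel 5 mm high), with a round grip stem 16 mm across standing 20 mm up from the middle of the disc (27 mm over all); origin at the centre of its underside, z up along the stem. Starts loose in a mould cavity, stem up, origin 8.5 mm above the bench
- mould: sea-green silicone mould fixed to the bench, 140 x 140 x 16 mm, with four open cavities 45.5 mm across and 7.5 mm deep at +-32 mm along its x and y from the middle; each cap lies loose in one of them. Origin at the centre of its underside, on the bench
- carrier: aluminium plate fixed to the bench, 172 x 172 x 16 mm, four wells 48 mm across at +-39 mm along its x and y from the middle, each ringed by three steel spring catches in black blocks (up to 25 mm above the bench, out to 37 mm from the well's centre). A cap needs up to about 20 N straight down for the first few mm, then goes home easily; the catches close over its rim as the tool lifts. Origin at the centre of its underside
- seat0 (a point): centre of the floor of the -x, +y well of the carrier, 8.5 mm above the bench. The dark-floored well is 48 mm across and 7.5 mm deep. A cap laid into it stops on the three catches with its underside about 11 mm above this point and centres itself there; clicked home its underside is at this point and its stem top 27 mm above it
- seat1 (a point): centre of the floor of the -x, -y well of the carrier, 8.5 mm above the bench. The dark-floored well is 48 mm across and 7.5 mm deep. A cap laid into it stops on the three catches with its underside about 11 mm above this point and centres itself there; clicked home its underside is at this point and its stem top 27 mm above it
- seat2 (a point): centre of the floor of the +x, +y well of the carrier, 8.5 mm above the bench. The dark-floored well is 48 mm across and 7.5 mm deep. A cap laid into it stops on the three catches with its underside about 11 mm above this point and centres itself there; clicked home its underside is at this point and its stem top 27 mm above it
- seat3 (a point): centre of the floor of the +x, -y well of the carrier, 8.5 mm above the bench. The dark-floored well is 48 mm across and 7.5 mm deep. A cap laid into it stops on the three catches with its underside about 11 mm above this point and centres itself there; clicked home its underside is at this point and its stem top 27 mm above it
- tool: loose seating tool, standing upright, 160 g: a steel skirt open at the bottom, 42 mm across outside, 30 mm inside, bore 23 mm deep, 27 mm high with its top plate, and above it a red round handle 24 mm across up to 70 mm. Origin at the centre of the skirt's lower rim, z up along the handle. The skirt goes over a cap's stem and its rim presses flat on the disc. It starts on the pad
- pad: flat black rubber disc fixed to the bench, 68 mm across and 3 mm thick, the tool's parking place; origin at the centre of its underside, on the bench
- blue_lid_jar: loose bystander: white pot with blue lid, 72 mm across, 85 mm high, origin at the centre of its underside
- white_jar: loose bystander: white lidded pot, 71 mm across, 70 mm high, origin at the centre of its underside
- yellow_lid_jar: loose bystander: white pot with yellow lid, 72 mm across, 74 mm high, origin at the centre of its underside
Mind the look-alikes: they are no part of the job. Leave any turquoise look-alike of the cap3 alone.

How it is judged (in metres and radians):
On the way:
1. the seating tool presses on a cap that lies in a well (((contact force between tool and cap0 above 3 N and (horizontal distance between cap0 and seat0 below 0.008 m or horizontal distance between cap0 and seat1 below 0.008 m or horizontal distance between cap0 and seat2 below 0.008 m or horizontal distance between cap0 and seat3 below 0.008 m)) or (contact force between tool and cap1 above 3 N and (horizontal distance between cap1 and seat0 below 0.008 m or horizontal distance between cap1 and seat1 below 0.008 m or horizontal distance between cap1 and seat2 below 0.008 m or horizontal distance between cap1 and seat3 below 0.008 m)) or (contact force between tool and cap2 above 3 N and (horizontal distance between cap2 and seat0 below 0.008 m or horizontal distance between cap2 and seat1 below 0.008 m or horizontal distance between cap2 and seat2 below 0.008 m or horizontal distance between cap2 and seat3 below 0.008 m)) or (contact force between tool and cap3 above 3 N and (horizontal distance between cap3 and seat0 below 0.008 m or horizontal distance between cap3 and seat1 below 0.008 m or horizontal distance between cap3 and seat2 below 0.008 m or horizontal distance between cap3 and seat3 below 0.008 m)))), for 0.05 s.
At the end, for the whole second after the job is handed in: every cap present lies stem-up on the floor of a well (underside within 2.5 mm above the floor's centre and 5 mm beside it, upright within 0.08 rad); the seating tool stands upright (0.1 rad) on its pad, within 20 mm of its centre; all at rest (((z of cap0 in the frame of seat0 between -0.003 and 0.0025 m and horizontal distance between cap0 and seat0 below 0.005 m) or (z of cap0 in the frame of seat1 between -0.003 and 0.0025 m and horizontal distance between cap0 and seat1 below 0.005 m) or (z of cap0 in the frame of seat2 between -0.003 and 0.0025 m and horizontal distance between cap0 and seat2 below 0.005 m) or (z of cap0 in the frame of seat3 between -0.003 and 0.0025 m and horizontal distance between cap0 and seat3 below 0.005 m)) and ((z of cap1 in the frame of seat0 between -0.003 and 0.0025 m and horizontal distance between cap1 and seat0 below 0.005 m) or (z of cap1 in the frame of seat1 between -0.003 and 0.0025 m and horizontal distance between cap1 and seat1 below 0.005 m) or (z of cap1 in the frame of seat2 between -0.003 and 0.0025 m and horizontal distance between cap1 and seat2 below 0.005 m) or (z of cap1 in the frame of seat3 between -0.003 and 0.0025 m and horizontal distance between cap1 and seat3 below 0.005 m)) and ((z of cap2 in the frame of seat0 between -0.003 and 0.0025 m and horizontal distance between cap2 and seat0 below 0.005 m) or (z of cap2 in the frame of seat1 between -0.003 and 0.0025 m and horizontal distance between cap2 and seat1 below 0.005 m) or (z of cap2 in the frame of seat2 between -0.003 and 0.0025 m and horizontal distance between cap2 and seat2 below 0.005 m) or (z of cap2 in the frame of seat3 between -0.003 and 0.0025 m and horizontal distance between cap2 and seat3 below 0.005 m)) and ((z of cap3 in the frame of seat0 between -0.003 and 0.0025 m and horizontal distance between cap3 and seat0 below 0.005 m) or (z of cap3 in the frame of seat1 between -0.003 and 0.0025 m and horizontal distance between cap3 and seat1 below 0.005 m) or (z of cap3 in the frame of seat2 between -0.003 and 0.0025 m and horizontal distance between cap3 and seat2 below 0.005 m) or (z of cap3 in the frame of seat3 between -0.003 and 0.0025 m and horizontal distance between cap3 and seat3 below 0.005 m)) and angle between each of cap0, cap1, cap2, cap3's own z axis and vertical below 0.08 rad and linear speed of each of cap0, cap1, cap2, cap3, tool below 0.02 m/s and horizontal distance between tool and pad below 0.02 m and angle between tool's own z axis and vertical below 0.1 rad and height (world z) of tool below 0.008 m); the robot touches nothing.
It fails at once if the gripper pushes a cap past the catches itself (fingers press on a cap more than 7 mm below where it rests on the catches) ((contact force between the fingers and cap0 above 1 N and horizontal distance between cap0 and seat0 below 0.01 m and z of cap0 in the frame of seat0 below 0.004 m) or (contact force between the fingers and cap0 above 1 N and horizontal distance between cap0 and seat1 below 0.01 m and z of cap0 in the frame of seat1 below 0.004 m) or (contact force between the fingers and cap0 above 1 N and horizontal distance between cap0 and seat2 below 0.01 m and z of cap0 in the frame of seat2 below 0.004 m) or (contact force between the fingers and cap0 above 1 N and horizontal distance between cap0 and seat3 below 0.01 m and z of cap0 in the frame of seat3 below 0.004 m) or (contact force between the fingers and cap1 above 1 N and horizontal distance between cap1 and seat0 below 0.01 m and z of cap1 in the frame of seat0 below 0.004 m) or (contact force between the fingers and cap1 above 1 N and horizontal distance between cap1 and seat1 below 0.01 m and z of cap1 in the frame of seat1 below 0.004 m) or (contact force between the fingers and cap1 above 1 N and horizontal distance between cap1 and seat2 below 0.01 m and z of cap1 in the frame of seat2 below 0.004 m) or (contact force between the fingers and cap1 above 1 N and horizontal distance between cap1 and seat3 below 0.01 m and z of cap1 in the frame of seat3 below 0.004 m) or (contact force between the fingers and cap2 above 1 N and horizontal distance between cap2 and seat0 below 0.01 m and z of cap2 in the frame of seat0 below 0.004 m) or (contact force between the fingers and cap2 above 1 N and horizontal distance between cap2 and seat1 below 0.01 m and z of cap2 in the frame of seat1 below 0.004 m) or (contact force between the fingers and cap2 above 1 N and horizontal distance between cap2 and seat2 below 0.01 m and z of cap2 in the frame of seat2 below 0.004 m) or (contact force between the fingers and cap2 above 1 N and horizontal distance between cap2 and seat3 below 0.01 m and z of cap2 in the frame of seat3 below 0.004 m) or (contact force between the fingers and cap3 above 1 N and horizontal distance between cap3 and seat0 below 0.01 m and z of cap3 in the frame of seat0 below 0.004 m) or (contact force between the fingers and cap3 above 1 N and horizontal distance between cap3 and seat1 below 0.01 m and z of cap3 in the frame of seat1 below 0.004 m) or (contact force between the fingers and cap3 above 1 N and horizontal distance between cap3 and seat2 below 0.01 m and z of cap3 in the frame of seat2 below 0.004 m) or (contact force between the fingers and cap3 above 1 N and horizontal distance between cap3 and seat3 below 0.01 m and z of cap3 in the frame of seat3 below 0.004 m)).
It fails at once if a bystander jar is shoved more than 3 cm (distance of any of blue_lid_jar, white_jar, yellow_lid_jar from where it was at the start of the episode above 0.03 m).
Of cap0, cap1, cap2, cap3 only 3 to 4 are there at a start; the rules pass over those that are not, and their reading is None.
At some moment in a run one of tool may be knocked a few centimetres aside while the robot is not near it.
It also fails if it takes over 208 s, if anything falls off the work surface, if the arm or the gripper's body presses on something with over 40 N, if the wrist force passes 120 N, or if a joint passes its speed limit or range.

### The arm

A 6-joint arm with a two-finger parallel gripper is mounted at the origin on a cart in front of the work surface, level with it; the furniture and walls round the work are solid. World frame = base frame: x ahead of the robot, y to its left, z up, the work surface at z = 0. Lengths are in mm, angles in rad, forces in N, time in s.
With the tool pointing down it reaches from about 350 to 875 mm from the base axis. Payload 4.2 kg.
Tool frame: the origin (TCP) lies at the very end of the fingers, on their centre line; the grasp point (between the pads) lies 19 mm behind it; z points along the fingers, y is the line along which they close (so a half turn about z gives the same grasp; the last joint's range is limited). The gripper opens to 85 mm and grips with 20 to 120 N. Pads are 22 mm wide; open, the fingers measure 114 mm over their backs; the gripper's body (76 mm by 85 mm) begins 54 mm behind the grasp point. The pads swing forward as they close: fully open they stand 13 mm farther back than shut.
Start: joints at [-1.001, 0.385, 0.008, 0, -1.194, -0.259], TCP at [191.153, -595.029, 231.312] pointing down, gripper open.
Joint ranges: [-3.14, 3.14], [-1.21, 2.06], [-1.07, 1.41], [-3.16, 2.05], [-2.99, -0.16], [-3.1, 3.1]. Speed limits (rad/s): [2.79, 2.79, 3.14, 3.14, 3.14, 3.14].

### API

Orientations are given as a unit quaternion [x, y, z, w].
In Python, from bench import arm, optics gives the robot as it stands. The module is installed in compiled form; this text tells all that it offers.
- The arm moves only by the tool step_arm, never from a script. Its argument "motion" is a list of rows, each an object with "dr": the turn, a rotation vector about the tool's x, y, z in units of 8 degrees (1.0 is 8 degrees), a list of three; "slide": the shift along the tool's x, y, z in mm, a list of three; "jaw": the finger opening in mm, from 0 to 85.4. A call has exactly 8 rows; each row is the pose to reach, as a shift and turn from the pose commanded when the call began, along the tool's axes at that moment; what a row does not reach only later rows make up. A row lasts 1/8 s, in which the tool goes at most 62.5 mm and 10.7 degrees, less where a joint would pass 70% of its speed; a pose out of reach is approached as far as the arm can. A call with a gripper value outside its range is refused whole. The fingers move at their own pace and stop on an object; the grip force is fixed at half the most. Time passes only in rows, so rows that repeat a pose let the fingers close, or fill a call up. It gives the time, the measured TCP pose, the force, the opening and the grip force at its end, in the units of the state.
- arm.read_state(): the state, without advancing time (a new reading comes with each control period).
- optics.get_image(name): name is "side" or "top" or "wrist"; returns the picture (400x640x3 uint8, blue, green, red); there is no depth.
- optics.camera_info(name): a dict with "camera_matrix" (3x3 intrinsics, pixels), "k1" (the pictures are not rectified: a ray, as slopes to the right and down, at radius r is drawn at 1 + k1 r^2 times it, then the intrinsics apply), "view" (4x4, takes a point from world to camera coordinates); the wrist camera has in their place "T_tool_cam" (4x4, takes a point from camera to tool coordinates, whose origin is the TCP and whose axes are the flange's). Camera axes: x right, y up, looking along -z (the intrinsics and any distortion apply to the point x, -y, -z); pixel columns grow to the right and rows downward; lengths in mm; the calibration is good to about 2 mm. A picture is of the moment at which its call begins: read the wrist's pose just before it. camera_info takes no time and is no camera call.
- arm.job_done(): hands the job in; it is judged then, once.
The state is a dict: "clock": time; "joints": joint angles; "joint_vel": joint speeds; "joint_efforts": joint torques, N m; "position": TCP position; "ee_rot": TCP orientation; "contact_force": force on the tool from outside, world axes, zero at the start; "wrist_torque": the same for the moment, N m; "gripper_width": finger opening in mm; "grasp_force": force on a finger pad.
Only numpy, scipy, OpenCV 4.12 (cv2) and the standard library are available. Lean on these libraries where they do the work, as an engineer would, in place of code of your own. Each camera call takes 0.05 s, during which the arm holds its last target. There are 200 camera calls.

## Working session

There is one attempt and no reset: what is moved stays moved. The work goes in short steps, Python scripts to look and compute and a tool call to move; the robot and the scene stay as the last step left them, time stands still between calls to the robot, and variables do not carry over. Pictures are saved under pics/ and viewed, at most 14 in all, crops included, and the job is handed in when it is done.

Besides the shell and the picture viewer there is one more tool, called after "Call:" as name([rows], argument=value, ...), one row to a line, values as JSON. step_arm: Moves the arm, as the interface text tells. Its arguments: {"type":"object","properties":{"motion":{"type":"array","items":{"type":"object","properties":{"dr":{"type":"array","items":{"type":"number"}},"slide":{"type":"array","items":{"type":"number"}},"jaw":{"type":"number"}}}}},"required":["motion"]}

```bash
mkdir -p pics
cat > h.py <<'E'
import numpy as np, cv2
from scipy.spatial.transform import Rotation as R
from bench import arm, optics
def pose():
    s=arm.read_state(); T=np.eye(4); T[:3,:3]=R.from_quat(s['ee_rot']).as_matrix(); T[:3,3]=s['position']; return T
def cam(name,T=None):
    c=optics.camera_info(name); K=np.array(c['camera_matrix'],float)
    if name=='wrist': W=(pose() if T is None else T)@np.array(c['T_tool_cam'])
    else: W=np.linalg.inv(np.array(c['view']))
    return K,c['k1'],W
def pix2(name,uv,z,T=None):
    K,k1,W=cam(name,T); out=[]
    for u,v in np.atleast_2d(uv):
        d=np.array([(u-K[0,2])/K[0,0],(v-K[1,2])/K[1,1]]); p=d.copy()
        for _ in range(30): p=d/(1+k1*(p@p))
        r=W[:3,:3]@np.array([p[0],-p[1],-1]); o=W[:3,3]
        out.append(o+r*(z-o[2])/r[2])
    return np.array(out)
def proj(name,P,T=None):
    K,k1,W=cam(name,T); V=np.linalg.inv(W); P=np.atleast_2d(P)
    q=P@V[:3,:3].T+V[:3,3]; p=np.c_[q[:,0],-q[:,1]]/-q[:,2:3]
    p=p*(1+k1*(p**2).sum(1,keepdims=True)); return p*[K[0,0],K[1,1]]+K[:2,2]
def snap(name,f): 
    im=optics.get_image(name); cv2.imwrite('pics/'+f,im); return im
E
python3 - <<'E'
from h import *
s=arm.read_state(); print({k:np.round(v,3) for k,v in s.items()})
for n in('top','side','wrist'): snap(n,n+'0.png'); print(optics.camera_info(n))
E
```

```text
{'clock': np.float64(0.0), 'joints': array([-1.001e+00,  3.860e-01,  7.000e-03, -1.000e-03, -1.194e+00,
       -2.590e-01]), 'joint_vel': array([-0.001, -0.   ,  0.   ,  0.002,  0.   , -0.001]), 'joint_efforts': array([ 0.0000e+00, -3.9229e+01,  1.8841e+01,  4.1870e+00, -5.0000e-03,
        0.0000e+00]), 'position': array([ 190.97 , -594.481,  230.213]), 'ee_rot': array([-0.155,  0.988,  0.001, -0.   ]), 'contact_force': array([-1.002,  0.699,  0.713]), 'wrist_torque': array([-0.008, -0.025, -0.002]), 'grasp_force': np.float64(0.0), 'gripper_width': np.float64(85.271)}
{'camera_matrix': array([[480.70563079,   0.        , 319.82325412],
       [  0.        , 480.70563079, 189.23856098],
       [  0.        ,   0.        ,   1.        ]]), 'k1': 0.0017093217039004978, 'view': array([[-1.02184179e-02, -9.99934713e-01,  5.11404365e-03,
        -3.86468788e+01],
       [ 9.99542746e-01, -1.00685924e-02,  2.85117768e-02,
        -4.97513045e+02],
       [-2.84584241e-02,  5.40305049e-03,  9.99580375e-01,
        -1.26850530e+03],
       [ 0.00000000e+00,  0.00000000e+00,  0.00000000e+00,

[... 436 characters left out ...]
44266104e-01,  4.02567966e-01,
        -1.00951102e+03],
       [ 0.00000000e+00,  0.00000000e+00,  0.00000000e+00,
         1.00000000e+00]])}
{'camera_matrix': array([[314.41025296,   0.        , 323.33828646],
       [  0.        , 314.41025296, 205.36931312],
       [  0.        ,   0.        ,   1.        ]]), 'k1': 0.008107821440146145, 'T_tool_cam': array([[-1.06072172e-03,  9.54728252e-01,  2.97477460e-01,
         7.60537157e+01],
       [ 9.99998638e-01,  1.38892650e-03, -8.91923372e-04,
        -7.23331350e-01],
       [-1.26471877e-03,  2.97476109e-01, -9.54728425e-01,
        -1.41841975e+02],
       [ 0.00000000e+00,  0.00000000e+00,  0.00000000e+00,
         1.00000000e+00]])}
```

View pics/top0.png

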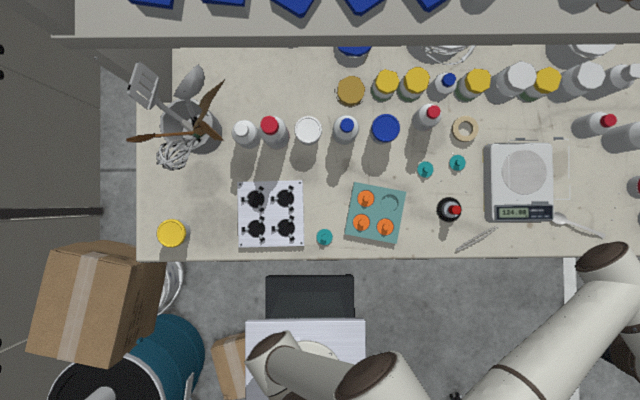

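View pics/side0.png

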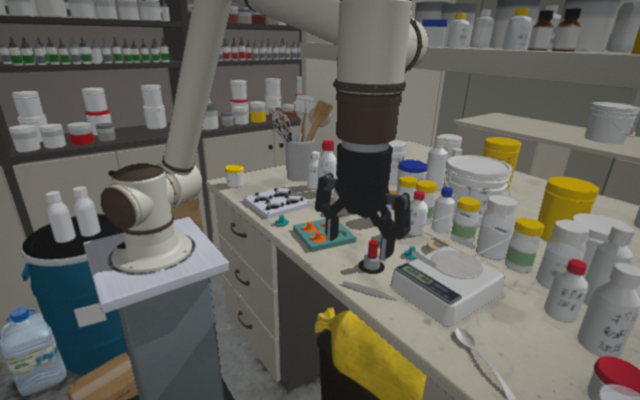

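The top view shows the carrier at about (270,214) and the mould at (375,213). It holds three orange caps at (365,198), (361,223) and (386,228), and the cavity at (390,203) is empty. The tool is on its pad at (449,209). I'll enlarge this to measure.

Run:
```python
from h import *
im=cv2.imread('pics/top0.png')
a=cv2.resize(im[170:260,225:325],None,fx=6,fy=6,interpolation=cv2.INTER_CUBIC)
b=cv2.resize(im[170:260,335:475],None,fx=5.7,fy=6,interpolation=cv2.INTER_CUBIC)
cv2.imwrite('pics/ca.png',a); cv2.imwrite('pics/cb.png',b)
```

```text
(no output)
```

View pics/ca.png

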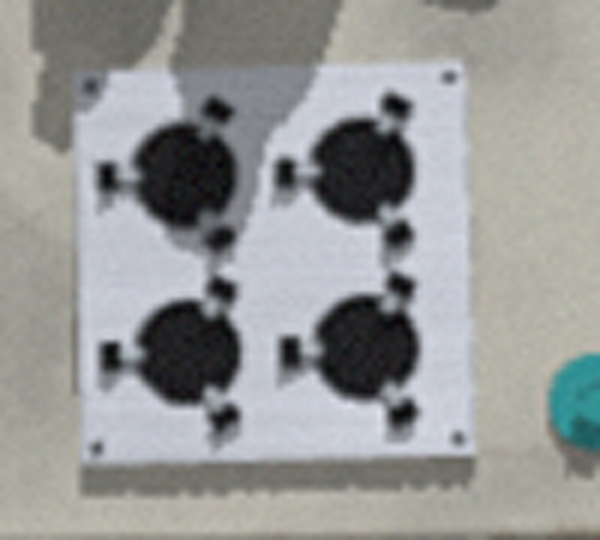

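View pics/cb.png

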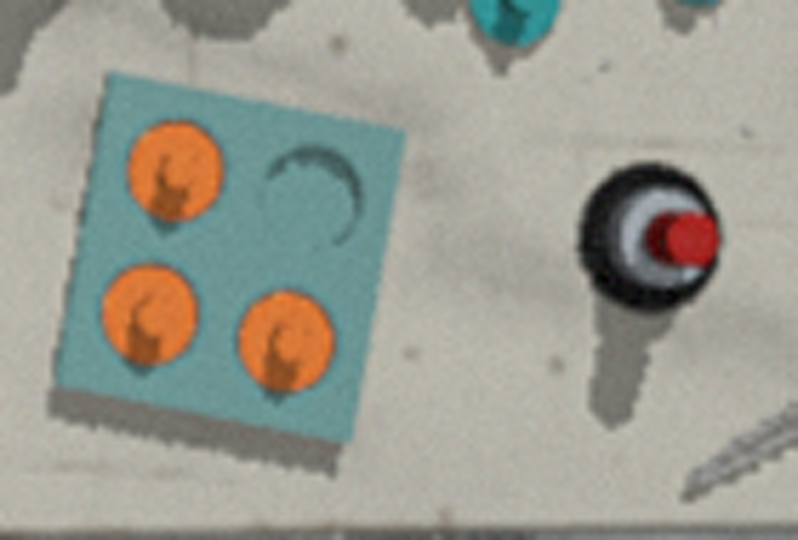

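The first crop shows the carrier wells at (185,174), (363,168), (188,353) and (366,347). The second shows the cap discs at (176,172), (150,315) and (287,342), the pad at (650,237), and the handle top at (692,240).

Run:
```python
from h import *
A=lambda l:(np.array(l)+.5)/6-.5+[225,170]
B=lambda l:(np.array(l)+.5)/[5.7,6]-.5+[335,170]
np.set_printoptions(suppress=True,precision=1)
w=pix2('top',A([(185,174),(363,168),(188,353),(366,347)]),12);print('wells',w)  # dark disc appears: rim z16
print('corn',pix2('top',A([(77,73),(465,63),(475,455),(83,465)]),16))
print('caps',pix2('top',B([(176,172),(150,315),(287,342)]),15.5))
print('mould',pix2('top',B([(107,73),(405,130),(350,442),(53,386)]),16), pix2('top',B([(107,73),(405,130),(350,442),(53,386)]),16).mean(0))
print('pad',pix2('top',B([(650,237)]),3),'tool',pix2('top',B([(692,240)]),73))
print(pose())
```

```text
wells [[474.  126.6  12. ]
 [475.8  48.3  12. ]
 [395.4 125.8  12. ]
 [397.2  47.6  12. ]]
corn [[518.8 173.2  16. ]
 [521.5   2.9  16. ]
 [349.7   0.1  16. ]
 [347.2 171.5  16. ]]
caps [[ 471.9 -163.7   15.5]
 [ 409.3 -150.9   15.5]
 [ 396.8 -214.    15.5]]
mould [[ 515.7 -132.3   16. ]
 [ 489.3 -269.9   16. ]
 [ 352.8 -242.4   16. ]
 [ 378.7 -105.7   16. ]] [ 434.1 -187.6   16. ]
pad [[ 440.9 -386.1    3. ]] tool [[ 440.5 -385.5   73. ]]
[[  -1.    -0.3   -0.   191. ]
 [  -0.3    1.     0.  -594.6]
 [   0.     0.    -1.   230.5]
 [   0.     0.     0.     1. ]]
```

```bash
cat >> h.py <<'E'
def go(x,y,z,T=None):
    """slide/dr to reach pose with tool x=-X, y=+Y, z=-Z"""
    T=pose() if T is None else T
    s=T[:3,:3].T@(np.array([x,y,z])-T[:3,3])
    r=R.from_matrix(T[:3,:3].T@np.diag([-1.,1,-1])).as_rotvec(degrees=True)/8
    print('slide',np.round(s,1),'dr',np.round(r,3))
E
python3 -c "
from h import *
go(434,-190,200)"
```

```text
slide [-355.1  310.9   31. ] dr [ 0.012 -0.003  2.225]
```

Call:
step_arm([
  {"slide": [-44,39,4],"dr": [0,0,0.5],"jaw": 60},
  {"slide": [-88,78,8],"dr": [0,0,1],"jaw": 60},
  {"slide": [-133,117,12],"dr": [0,0,1.6],"jaw": 60},
  {"slide": [-178,156,16],"dr": [0,0,2.225],"jaw": 60},
  {"slide": [-222,195,20],"dr": [0,0,2.225],"jaw": 60},
  {"slide": [-266,233,24],"dr": [0,0,2.225],"jaw": 60},
  {"slide": [-310,272,28],"dr": [0,0,2.225],"jaw": 60},
  {"slide": [-355,311,31],"dr": [0.01,0,2.225],"jaw": 60},
])

```text
clock: 1.15
position: [434.6, -188.6, 200.2]
ee_rot: [-0.0, 1.0, -0.001, 0.0]
contact_force: [1.3, -0.0, 0.1]
gripper_width: 59.5
grasp_force: 0.0
```

Call:
step_arm([
  {"slide": [0,0,0],"dr": [0,0,0],"jaw": 42},
  {"slide": [0,0,0],"dr": [0,0,0],"jaw": 42},
  {"slide": [0,0,0],"dr": [0,0,0],"jaw": 42},
  {"slide": [0,0,0],"dr": [0,0,0],"jaw": 42},
  {"slide": [0,0,0],"dr": [0,0,0],"jaw": 42},
  {"slide": [0,0,0],"dr": [0,0,0],"jaw": 42},
  {"slide": [0,0,0],"dr": [0,0,0],"jaw": 42},
  {"slide": [0,0,0],"dr": [0,0,0],"jaw": 42},
])

```text
clock: 2.15
position: [434.0, -190.4, 200.3]
ee_rot: [-0.0, 1.0, -0.001, 0.0]
contact_force: [-0.6, -0.0, 0.1]
gripper_width: 42.0
grasp_force: 0.0
```

Run:
```python
from h import *
np.set_printoptions(suppress=True,precision=2)
T=pose();print(T, arm.read_state()['clock']); np.save('T1.npy',T)
im=snap('wrist','w1.png')
caps=np.array([[471.9,-163.7,15.5],[409.3,-150.9,15.5],[396.8,-214,15.5]])
p=proj('wrist',caps,T);print(p)
hsv=cv2.cvtColor(im,cv2.COLOR_BGR2HSV)
m=cv2.inRange(hsv,(5,120,80),(18,255,255))
n,l,st,c=cv2.connectedComponentsWithStats(m)
for i in range(1,n):
  if st[i,4]>150: print(st[i],c[i])
```

```text
[[  -1.     -0.      0.    434.03]
 [  -0.      1.     -0.   -190.38]
 [  -0.     -0.     -1.    200.32]
 [   0.      0.      0.      1.  ]] 2.15
[[348.23 215.79]
 [361.9  158.9 ]
 [300.96 146.81]]
[ 281  126   42   42 1407] [301.39 146.69]
[ 341  138   42   42 1357] [361.75 158.94]
[ 329  197   39   38 1158] [348.2  215.72]
```

View pics/w1.png

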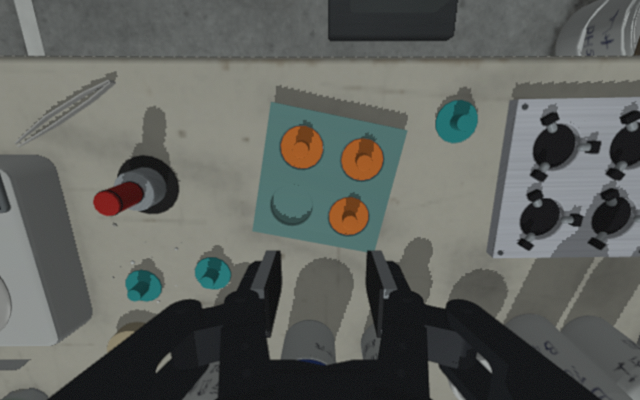

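The wrist view agrees with the top view to within about 1 px: caps at (348,216), (362,159) and (301,147). I'll grasp the first cap.

Call:
step_arm([
  {"slide": [-38,27,0],"dr": [0,0,0],"jaw": 32},
  {"slide": [-38,27,50],"dr": [0,0,0],"jaw": 32},
  {"slide": [-38,27,100],"dr": [0,0,0],"jaw": 32},
  {"slide": [-38,27,140],"dr": [0,0,0],"jaw": 32},
  {"slide": [-38,27,160],"dr": [0,0,0],"jaw": 32},
  {"slide": [-38,27,170],"dr": [0,0,0],"jaw": 32},
  {"slide": [-38,27,178],"dr": [0,0,0],"jaw": 32},
  {"slide": [-38,27,178],"dr": [0,0,0],"jaw": 32},
])

```text
clock: 3.2
position: [472.2, -163.6, 22.4]
ee_rot: [-0.0, 1.0, -0.001, 0.0]
contact_force: [-0.2, -0.3, -0.9]
gripper_width: 31.8
grasp_force: 0.0
```

Call:
step_arm([
  {"slide": [0,0,0],"dr": [0,0,0],"jaw": 24},
  {"slide": [0,0,0],"dr": [0,0,0],"jaw": 16},
  {"slide": [0,0,0],"dr": [0,0,0],"jaw": 8},
  {"slide": [0,0,0],"dr": [0,0,0],"jaw": 8},
  {"slide": [0,0,0],"dr": [0,0,0],"jaw": 8},
  {"slide": [0,0,0],"dr": [0,0,0],"jaw": 8},
  {"slide": [0,0,0],"dr": [0,0,0],"jaw": 8},
  {"slide": [0,0,0],"dr": [0,0,0],"jaw": 8},
])

```text
clock: 4.2
position: [472.6, -163.6, 23.2]
ee_rot: [-0.0, 1.0, -0.001, 0.001]
contact_force: [-1.2, 0.4, 5.7]
gripper_width: 13.1
grasp_force: 58.6
```

Call:
step_arm([
  {"slide": [0,0,-5],"dr": [0,0,0],"jaw": 8},
  {"slide": [0,0,-10],"dr": [0,0,0],"jaw": 8},
  {"slide": [0,0,-20],"dr": [0,0,0],"jaw": 8},
  {"slide": [0,0,-40],"dr": [0,0,0],"jaw": 8},
  {"slide": [0,0,-60],"dr": [0,0,0],"jaw": 8},
  {"slide": [0,0,-80],"dr": [0,0,0],"jaw": 8},
  {"slide": [0,0,-80],"dr": [0,0,0],"jaw": 8},
  {"slide": [0,0,-80],"dr": [0,0,0],"jaw": 8},
])

```text
clock: 5.2
position: [471.5, -163.4, 101.8]
ee_rot: [0.0, 1.0, -0.001, -0.0]
contact_force: [-0.7, -0.9, 0.1]
gripper_width: 13.0
grasp_force: 58.5
```

Run:
```python
from h import *
np.set_printoptions(suppress=True,precision=2)
T=pose();print(T[:3,3])
im=snap('wrist','w2.png'); s=snap('side','s2.png')
u,v=proj('side',T[:3,3])[0].astype(int); print(u,v)
a=cv2.resize(s[v-60:v+60,u-80:u+80],(400,300),interpolation=cv2.INTER_CUBIC)
cv2.imwrite('pics/c2.png',np.hstack([a,cv2.resize(im[200:400,190:457],(400,300))]))
go(474.5,127,120,T);go(409.3,-150.9,21,T)
```

```text
[ 471.47 -163.4   101.81]
329 198
slide [ -3.  290.4 -18.5] dr [-0.01 -0.01 -0.  ]
slide [62.1 12.6 80.8] dr [-0.01 -0.01 -0.  ]
```

View pics/c2.png

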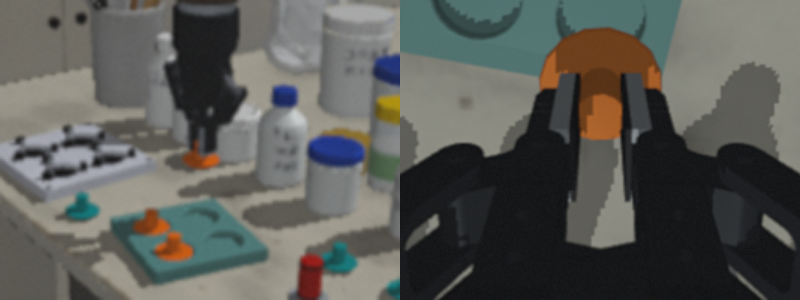

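The cap is held level. I'll carry it over the carrier and check the well positions with the wrist camera.

Call:
step_arm([
  {"slide": [6,40,-25],"dr": [0,0,0],"jaw": 8},
  {"slide": [12,85,-50],"dr": [0,0,0],"jaw": 8},
  {"slide": [18,130,-75],"dr": [0,0,0],"jaw": 8},
  {"slide": [24,170,-98],"dr": [0,0,0],"jaw": 8},
  {"slide": [30,215,-98],"dr": [0,0,0],"jaw": 8},
  {"slide": [37,250,-98],"dr": [0,0,0],"jaw": 8},
  {"slide": [37,250,-98],"dr": [0,0,0],"jaw": 8},
  {"slide": [37,250,-98],"dr": [0,0,0],"jaw": 8},
])

```text
clock: 6.3
position: [434.7, 86.4, 199.3]
ee_rot: [-0.0, 1.0, -0.001, -0.001]
contact_force: [-0.0, -0.3, -0.8]
gripper_width: 12.5
grasp_force: 58.7
```

Run:
```python
from h import *
np.set_printoptions(suppress=True,precision=1)
T=pose();print(T[:3,3]); np.save('T3.npy',T)
im=snap('wrist','w3.png')
cv2.imwrite('pics/c3.png',cv2.resize(im[60:270,190:470],None,fx=2.85,fy=2.85,interpolation=cv2.INTER_CUBIC))
W=np.array([[474,126.6,12],[475.8,48.3,12],[395.4,125.8,12],[397.2,47.6,12]])
print((proj('wrist',W,T)-[190,60]+.5)*2.85-.5)
C=np.array([[518.8,173.2,16],[521.5,2.9,16],[349.7,0.1,16],[347.2,171.5,16]])
print((proj('wrist',C,T)-[190,60]+.5)*2.85-.5)
```

```text
[434.7  86.4 199.3]
[[486.5 447.1]
 [285.3 451.5]
 [491.8 242.5]
 [276.4 247.6]]
[[600.6 556.5]
 [174.5 562.7]
 [131.7 109. ]
 [631.9 100.9]]
```

View pics/c3.png

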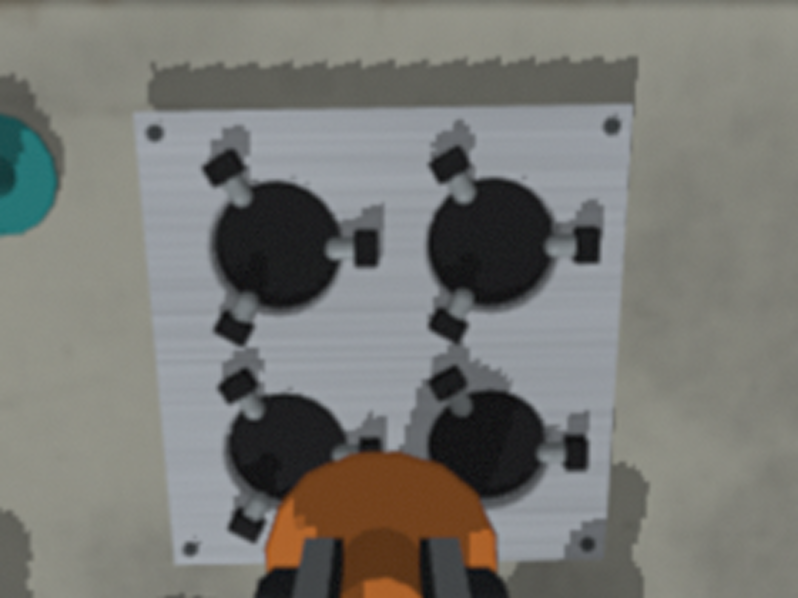

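The wells appear at (278,244), (491,241), (286,446) and (487,444) in the crop, within about 1 mm of prediction. I'll place the cap in the (474,126.6) well.

Call:
step_arm([
  {"slide": [-39.5,40,0],"dr": [0,0,0],"jaw": 8},
  {"slide": [-39.5,40,50],"dr": [0,0,0],"jaw": 8},
  {"slide": [-39.5,40,100],"dr": [0,0,0],"jaw": 8},
  {"slide": [-39.5,40,130],"dr": [0,0,0],"jaw": 8},
  {"slide": [-39.5,40,150],"dr": [0,0,0],"jaw": 8},
  {"slide": [-39.5,40,157],"dr": [0,0,0],"jaw": 8},
  {"slide": [-39.5,40,160],"dr": [0,0,0],"jaw": 8},
  {"slide": [-39.5,40,163],"dr": [0,0,0],"jaw": 8},
])

```text
clock: 7.35
position: [475.2, 126.5, 37.5]
ee_rot: [0.0, 1.0, -0.0, 0.001]
contact_force: [0.6, -0.3, 0.3]
gripper_width: 12.8
grasp_force: 58.6
```

Call:
step_arm([
  {"slide": [0.5,0,1],"dr": [0,0,0],"jaw": 8},
  {"slide": [1,0,1.5],"dr": [0,0,0],"jaw": 8},
  {"slide": [1,0,1.5],"dr": [0,0,0],"jaw": 8},
  {"slide": [1,0,1.5],"dr": [0,0,0],"jaw": 8},
  {"slide": [1,0,1.5],"dr": [0,0,0],"jaw": 8},
  {"slide": [1,0,1.5],"dr": [0,0,0],"jaw": 14},
  {"slide": [1,0,1.5],"dr": [0,0,0],"jaw": 20},
  {"slide": [1,0,1.5],"dr": [0,0,0],"jaw": 26},
])

```text
clock: 8.35
position: [473.6, 126.4, 35.4]
ee_rot: [-0.0, 1.0, -0.001, 0.0]
contact_force: [-0.1, 0.8, 0.1]
gripper_width: 25.7
grasp_force: 0.0
```

Call:
step_arm([
  {"slide": [0,0,0],"dr": [0,0,0],"jaw": 32},
  {"slide": [0,0,0],"dr": [0,0,0],"jaw": 32},
  {"slide": [0,0,-20],"dr": [0,0,0],"jaw": 32},
  {"slide": [0,0,-60],"dr": [0,0,0],"jaw": 32},
  {"slide": [10,-40,-90],"dr": [0,0,0],"jaw": 32},
  {"slide": [30,-90,-110],"dr": [0,0,0],"jaw": 32},
  {"slide": [40,-120,-130],"dr": [0,0,0],"jaw": 32},
  {"slide": [40,-120,-130],"dr": [0,0,0],"jaw": 32},
])

```text
clock: 9.35
position: [433.5, 5.4, 167.1]
ee_rot: [0.001, 1.0, -0.0, 0.002]
contact_force: [-0.1, 0.7, 0.8]
gripper_width: 31.9
grasp_force: 0.0
```

Run:
```python
from h import *
np.set_printoptions(suppress=True,precision=1)
T=pose();print(T[:3,3]); 
im=snap('wrist','w4.png')
cv2.imwrite('pics/c4.png',cv2.resize(im[60:330,250:600],None,fx=2.2,fy=2.2,interpolation=cv2.INTER_CUBIC))
P=np.array([[474,126.6,26.5],[474,126.6,46.5],[474,126.6,15.5]]);print((proj('wrist',P,T)-[250,60]+.5)*2.2-.5)
m=cv2.inRange(cv2.cvtColor(im,cv2.COLOR_BGR2HSV),(5,120,60),(18,255,255))
n,l,st,c=cv2.connectedComponentsWithStats(m)
for i in range(1,n):
  if st[i,4]>150: print(st[i],c[i],(c[i]-[250,60]+.5)*2.2)
go(409.3,-150.9,150,T);go(409.3,-150.9,22.5,T)
```

```text
[433.5   5.4 167.1]
[[439.3 380.1]
 [458.  398.7]
 [430.  370.8]]
[  63  128   50   47 1800] [ 87.5 151.4] [-356.4  202.1]
[ 135  142   47   46 1680] [158.  164.7] [-201.2  231.4]
[ 426  211   45   42 1461] [448.  231.3] [436.7 378. ]
slide [  23.9 -156.3   17. ] dr [-0.  0. -0.]
slide [  24.3 -156.3  144.5] dr [-0.  0. -0.]
```

View pics/c4.png

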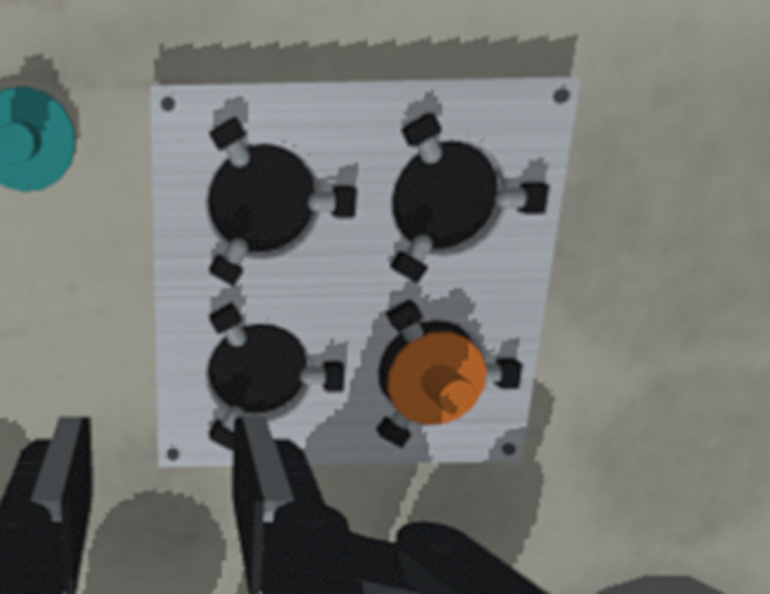

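The cap sits centred on the catches, disc at (437,378) in the crop. Next cap.

Call:
step_arm([
  {"slide": [8,-52,0],"dr": [0,0,0],"jaw": 32},
  {"slide": [16,-104,0],"dr": [0,0,0],"jaw": 32},
  {"slide": [24,-156,0],"dr": [0,0,0],"jaw": 32},
  {"slide": [24,-156,50],"dr": [0,0,0],"jaw": 32},
  {"slide": [24,-156,95],"dr": [0,0,0],"jaw": 32},
  {"slide": [24,-156,120],"dr": [0,0,0],"jaw": 32},
  {"slide": [24,-156,136],"dr": [0,0,0],"jaw": 32},
  {"slide": [24,-156,144],"dr": [0,0,0],"jaw": 32},
])

```text
clock: 10.4
position: [409.3, -149.0, 20.1]
ee_rot: [-0.001, 1.0, -0.001, -0.001]
contact_force: [-0.3, 0.5, 0.2]
gripper_width: 32.0
grasp_force: 0.0
```

Call:
step_arm([
  {"slide": [0,0,0],"dr": [0,0,0],"jaw": 24},
  {"slide": [0,0,0],"dr": [0,0,0],"jaw": 16},
  {"slide": [0,0,0],"dr": [0,0,0],"jaw": 8},
  {"slide": [0,0,0],"dr": [0,0,0],"jaw": 8},
  {"slide": [0,0,0],"dr": [0,0,0],"jaw": 8},
  {"slide": [0,0,0],"dr": [0,0,0],"jaw": 8},
  {"slide": [0,0,0],"dr": [0,0,0],"jaw": 8},
  {"slide": [0,0,0],"dr": [0,0,0],"jaw": 8},
])

```text
clock: 11.4
position: [410.0, -149.6, 22.2]
ee_rot: [-0.0, 1.0, -0.001, 0.001]
contact_force: [-1.0, 1.1, 6.0]
gripper_width: 13.6
grasp_force: 59.1
```

```bash
python3 -c "
from h import *
print(pose()[:3,3])
go(395.4,125.8,95);go(395.4,125.8,35.5)"
```

```text
[ 410.0357413  -149.6039984    22.24145073]
slide [ 14.4 275.3 -73.2] dr [-0.01   0.009  0.003]
slide [ 14.5 275.4 -13.7] dr [-0.01   0.009  0.003]
```

Call:
step_arm([
  {"slide": [0,0,-20],"dr": [0,0,0],"jaw": 8},
  {"slide": [0,0,-45],"dr": [0,0,0],"jaw": 8},
  {"slide": [3,45,-73],"dr": [0,0,0],"jaw": 8},
  {"slide": [6,95,-73],"dr": [0,0,0],"jaw": 8},
  {"slide": [9,145,-73],"dr": [0,0,0],"jaw": 8},
  {"slide": [12,195,-73],"dr": [0,0,0],"jaw": 8},
  {"slide": [14.4,240,-73],"dr": [0,0,0],"jaw": 8},
  {"slide": [14.4,275.5,-73],"dr": [0,0,0],"jaw": 8},
])

```text
clock: 12.4
position: [394.5, 127.5, 94.2]
ee_rot: [-0.001, 1.0, -0.001, -0.0]
contact_force: [-0.5, -0.2, -0.1]
gripper_width: 13.3
grasp_force: 58.9
```

Call:
step_arm([
  {"slide": [0,0,0],"dr": [0,0,0],"jaw": 8},
  {"slide": [0,0,20],"dr": [0,0,0],"jaw": 8},
  {"slide": [0,0,40],"dr": [0,0,0],"jaw": 8},
  {"slide": [0,0,50],"dr": [0,0,0],"jaw": 8},
  {"slide": [0,0,56],"dr": [0,0,0],"jaw": 8},
  {"slide": [0,0,56],"dr": [0,0,0],"jaw": 8},
  {"slide": [0,0,56],"dr": [0,0,0],"jaw": 8},
  {"slide": [0,0,56],"dr": [0,0,0],"jaw": 8},
])

```text
clock: 13.4
position: [395.4, 126.2, 38.8]
ee_rot: [-0.0, 1.0, -0.0, 0.001]
contact_force: [0.0, 0.3, -0.3]
gripper_width: 12.9
grasp_force: 58.9
```

Call:
step_arm([
  {"slide": [0,0,2],"dr": [0,0,0],"jaw": 8},
  {"slide": [0,0,4],"dr": [0,0,0],"jaw": 8},
  {"slide": [0,0,4],"dr": [0,0,0],"jaw": 8},
  {"slide": [0,0,4],"dr": [0,0,0],"jaw": 8},
  {"slide": [0,0,4],"dr": [0,0,0],"jaw": 14},
  {"slide": [0,0,4],"dr": [0,0,0],"jaw": 20},
  {"slide": [0,0,4],"dr": [0,0,0],"jaw": 26},
  {"slide": [0,0,4],"dr": [0,0,0],"jaw": 32},
])

```text
clock: 14.4
position: [395.2, 125.9, 34.4]
ee_rot: [-0.0, 1.0, -0.001, 0.0]
contact_force: [-0.3, 0.1, -0.2]
gripper_width: 32.0
grasp_force: 0.0
```

Call:
step_arm([
  {"slide": [0,0,-20],"dr": [0,0,0],"jaw": 32},
  {"slide": [0,0,-60],"dr": [0,0,0],"jaw": 32},
  {"slide": [0,-40,-100],"dr": [0,0,0],"jaw": 32},
  {"slide": [0,-100,-105],"dr": [0,0,0],"jaw": 32},
  {"slide": [0,-160,-105],"dr": [0,0,0],"jaw": 32},
  {"slide": [-1,-220,-105],"dr": [0,0,0],"jaw": 32},
  {"slide": [-1,-280,-105],"dr": [0,0,0],"jaw": 32},
  {"slide": [-1.5,-340,-105],"dr": [0,0,0],"jaw": 32},
])

```text
clock: 15.4
position: [396.4, -215.9, 140.1]
ee_rot: [-0.0, 1.0, -0.001, 0.001]
contact_force: [1.2, 0.9, -0.0]
gripper_width: 31.8
grasp_force: 0.0
```

Call:
step_arm([
  {"slide": [0,0,0],"dr": [0,0,0],"jaw": 32},
  {"slide": [0,0,40],"dr": [0,0,0],"jaw": 32},
  {"slide": [0,0,70],"dr": [0,0,0],"jaw": 32},
  {"slide": [0,0,90],"dr": [0,0,0],"jaw": 32},
  {"slide": [0,0,104],"dr": [0,0,0],"jaw": 32},
  {"slide": [0,0,108],"dr": [0,0,0],"jaw": 32},
  {"slide": [0,0,108],"dr": [0,0,0],"jaw": 32},
  {"slide": [0,0,108],"dr": [0,0,0],"jaw": 32},
])

```text
clock: 16.4
position: [397.2, -214.0, 32.5]
ee_rot: [-0.0, 1.0, -0.001, 0.001]
contact_force: [-0.7, -0.4, 0.5]
gripper_width: 32.0
grasp_force: 0.0
```

```bash
python3 -c "
from h import *
print(pose()[:3,3]); go(396.8,-214,23)"
```

```text
[ 397.22341061 -213.9594803    32.49661703]
slide [ 0.4 -0.   9.5] dr [-0.012  0.012  0.005]
```

Call:
step_arm([
  {"slide": [0,0,5],"dr": [0,0,0],"jaw": 32},
  {"slide": [0,0,9],"dr": [0,0,0],"jaw": 32},
  {"slide": [0,0,9],"dr": [0,0,0],"jaw": 32},
  {"slide": [0,0,9],"dr": [0,0,0],"jaw": 24},
  {"slide": [0,0,9],"dr": [0,0,0],"jaw": 16},
  {"slide": [0,0,9],"dr": [0,0,0],"jaw": 8},
  {"slide": [0,0,9],"dr": [0,0,0],"jaw": 8},
  {"slide": [0,0,9],"dr": [0,0,0],"jaw": 8},
])

```text
clock: 17.4
position: [396.8, -214.1, 23.1]
ee_rot: [-0.0, 1.0, -0.001, 0.0]
contact_force: [-1.5, 0.4, 4.0]
gripper_width: 12.8
grasp_force: 58.7
```

Call:
step_arm([
  {"slide": [0,0,0],"dr": [0,0,0],"jaw": 8},
  {"slide": [0,0,0],"dr": [0,0,0],"jaw": 8},
  {"slide": [0,0,-20],"dr": [0,0,0],"jaw": 8},
  {"slide": [0,0,-45],"dr": [0,0,0],"jaw": 8},
  {"slide": [0,50,-73],"dr": [0,0,0],"jaw": 8},
  {"slide": [0,110,-73],"dr": [0,0,0],"jaw": 8},
  {"slide": [0,165,-73],"dr": [0,0,0],"jaw": 8},
  {"slide": [0,215,-73],"dr": [0,0,0],"jaw": 8},
])

```text
clock: 18.4
position: [396.4, 2.8, 95.5]
ee_rot: [-0.0, 1.0, -0.0, 0.0]
contact_force: [0.1, -0.5, 0.5]
gripper_width: 13.2
grasp_force: 58.6
```

Call:
step_arm([
  {"slide": [0,30,0],"dr": [0,0,0],"jaw": 8},
  {"slide": [0,46.5,0],"dr": [0,0,0],"jaw": 8},
  {"slide": [0,46.5,20],"dr": [0,0,0],"jaw": 8},
  {"slide": [0,46.5,35],"dr": [0,0,0],"jaw": 8},
  {"slide": [0,46.5,46],"dr": [0,0,0],"jaw": 8},
  {"slide": [0,46.5,52],"dr": [0,0,0],"jaw": 8},
  {"slide": [0,46.5,55],"dr": [0,0,0],"jaw": 8},
  {"slide": [0,46.5,55],"dr": [0,0,0],"jaw": 8},
])

```text
clock: 19.4
position: [396.8, 47.4, 40.5]
ee_rot: [0.0, 1.0, -0.001, 0.0]
contact_force: [-0.5, -0.2, -0.7]
gripper_width: 12.7
grasp_force: 58.7
```

```bash
python3 -c "
from h import *
print(pose()[:3,3]); go(397.2,47.6,35.5)"
```

```text
[396.77904034  47.40020685  40.53974888]
slide [-0.4  0.2  5. ] dr [-0.009  0.003 -0.   ]
```

Call:
step_arm([
  {"slide": [0,0,3],"dr": [0,0,0],"jaw": 8},
  {"slide": [0,0,5.5],"dr": [0,0,0],"jaw": 8},
  {"slide": [0,0,5.5],"dr": [0,0,0],"jaw": 8},
  {"slide": [0,0,5.5],"dr": [0,0,0],"jaw": 8},
  {"slide": [0,0,5.5],"dr": [0,0,0],"jaw": 14},
  {"slide": [0,0,5.5],"dr": [0,0,0],"jaw": 20},
  {"slide": [0,0,5.5],"dr": [0,0,0],"jaw": 26},
  {"slide": [0,0,5.5],"dr": [0,0,0],"jaw": 32},
])

```text
clock: 20.4
position: [396.7, 47.4, 35.0]
ee_rot: [-0.0, 1.0, -0.001, 0.0]
contact_force: [-0.3, -0.6, -0.4]
gripper_width: 31.9
grasp_force: 0.0
```

Call:
step_arm([
  {"slide": [0,0,-20],"dr": [0,0,0],"jaw": 40},
  {"slide": [0,0,-60],"dr": [0,0,0],"jaw": 45},
  {"slide": [-10,0,-110],"dr": [0,0,0],"jaw": 45},
  {"slide": [-30,0,-150],"dr": [0,0,0],"jaw": 45},
  {"slide": [-37,0,-165],"dr": [0,0,0],"jaw": 45},
  {"slide": [-37,0,-165],"dr": [0,0,0],"jaw": 45},
  {"slide": [-37,0,-165],"dr": [0,0,0],"jaw": 45},
  {"slide": [-37,0,-165],"dr": [0,0,0],"jaw": 45},
])

```text
clock: 21.4
position: [432.6, 47.3, 198.9]
ee_rot: [-0.0, 1.0, -0.001, -0.001]
contact_force: [0.2, 0.6, -0.9]
gripper_width: 45.0
grasp_force: 0.0
```

Run:
```python
from h import *
np.set_printoptions(suppress=True,precision=1)
T=pose();print(T[:3,3]); 
im=snap('wrist','w5.png'); t=snap('top','t5.png')
a=cv2.resize(im[80:280,240:520],(560,400),interpolation=cv2.INTER_CUBIC)
b=cv2.resize(t[180:240,425:475],(240,288),interpolation=cv2.INTER_CUBIC)
c=np.zeros((400,800,3),np.uint8); c[:,:560]=a; c[:288,560:]=b; cv2.imwrite('pics/c5.png',c)
m=cv2.inRange(cv2.cvtColor(im,cv2.COLOR_BGR2HSV),(5,120,60),(18,255,255))
n,l,st,c=cv2.connectedComponentsWithStats(m)
for i in range(1,n):
  if st[i,4]>150: print(st[i],pix2('wrist',[st[i,:2]+(st[i,2:4]-1)/2],26.5,T))
m=cv2.inRange(cv2.cvtColor(t,cv2.COLOR_BGR2HSV),(170,120,60),(180,255,255))|cv2.inRange(cv2.cvtColor(t,cv2.COLOR_BGR2HSV),(0,150,60),(4,255,255))
n,l,st,c=cv2.connectedComponentsWithStats(m)
for i in range(1,n):
  if st[i,4]>30: print(st[i],c[i])
```

```text
[432.6  47.3 198.9]
[ 303  127   43   44 1510] [[395.2  47.2  26.5]]
[ 380  127   45   45 1527] [[395.8 124.5  26.5]]
[ 378  203   40   39 1224] [[472.7 125.3  26.5]]
[427 106  13  13 133] [433.1 111.6]
[601 114  16  13 155] [608.  120.1]
[261 116  17  19 249] [269.  124.8]
[449 206  12   9  88] [454.8 209.4]
```

View pics/c5.png

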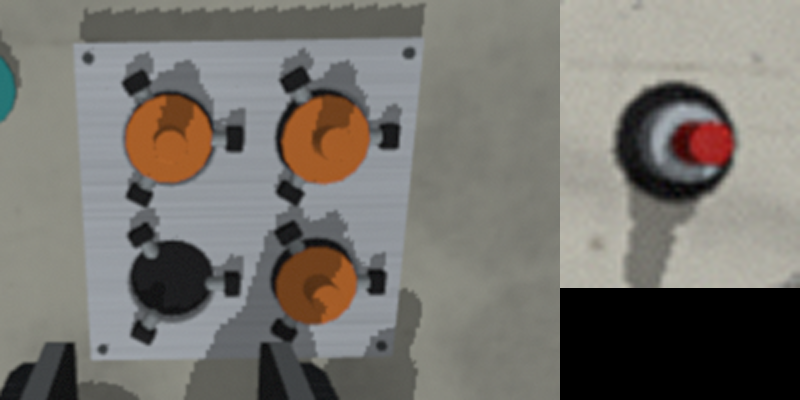

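All three caps lie centred on their catches, and the tool is still on its pad, handle top at (455,209) in the top view. I'll go to the tool.

Call:
step_arm([
  {"slide": [-1,-55,0],"dr": [0,0,0],"jaw": 45},
  {"slide": [-2,-110,0],"dr": [0,0,0],"jaw": 45},
  {"slide": [-3,-165,0],"dr": [0,0,0],"jaw": 45},
  {"slide": [-4,-220,0],"dr": [0,0,0],"jaw": 45},
  {"slide": [-5,-275,0],"dr": [0,0,0],"jaw": 45},
  {"slide": [-6,-330,0],"dr": [0,0,0],"jaw": 45},
  {"slide": [-7,-385,0],"dr": [0,0,0],"jaw": 45},
  {"slide": [-8,-433,0],"dr": [0,0,0],"jaw": 45},
])

```text
clock: 22.5
position: [441.3, -387.3, 199.9]
ee_rot: [0.0, 1.0, -0.0, -0.0]
contact_force: [1.9, 0.0, 1.7]
gripper_width: 45.0
grasp_force: 0.0
```

Call:
step_arm([
  {"slide": [0,0,0],"dr": [0,0,0],"jaw": 45},
  {"slide": [0,0,0],"dr": [0,0,0],"jaw": 45},
  {"slide": [0,0,0],"dr": [0,0,0],"jaw": 45},
  {"slide": [0,0,0],"dr": [0,0,0],"jaw": 45},
  {"slide": [0,0,0],"dr": [0,0,0],"jaw": 45},
  {"slide": [0,0,0],"dr": [0,0,0],"jaw": 45},
  {"slide": [0,0,0],"dr": [0,0,0],"jaw": 45},
  {"slide": [0,0,0],"dr": [0,0,0],"jaw": 45},
])

```text
clock: 23.5
position: [441.6, -385.4, 200.6]
ee_rot: [-0.0, 1.0, -0.001, 0.0]
contact_force: [0.2, 0.4, -0.6]
gripper_width: 45.1
grasp_force: 0.0
```

Run:
```python
from h import *
np.set_printoptions(suppress=True,precision=1)
T=pose();print(T[:3,3]); np.save('T6.npy',T)
im=snap('wrist','w6.png')
cv2.imwrite('pics/c6.png',cv2.resize(im[100:300,190:450],None,fx=3,fy=3,interpolation=cv2.INTER_CUBIC))
for z in(3,30,73): print(z,(proj('wrist',[[440.7,-385.8,z]],T)-[190,100]+.5)*3)
go(440.6,-385.8,40,T)
```

```text
[ 441.6 -385.4  200.6]
3 [[402.1 237.6]]
30 [[402.1 254.8]]
73 [[402.2 288.7]]
slide [  1.1  -0.2 160.6] dr [-0.  0.  0.]
```

View pics/c6.png

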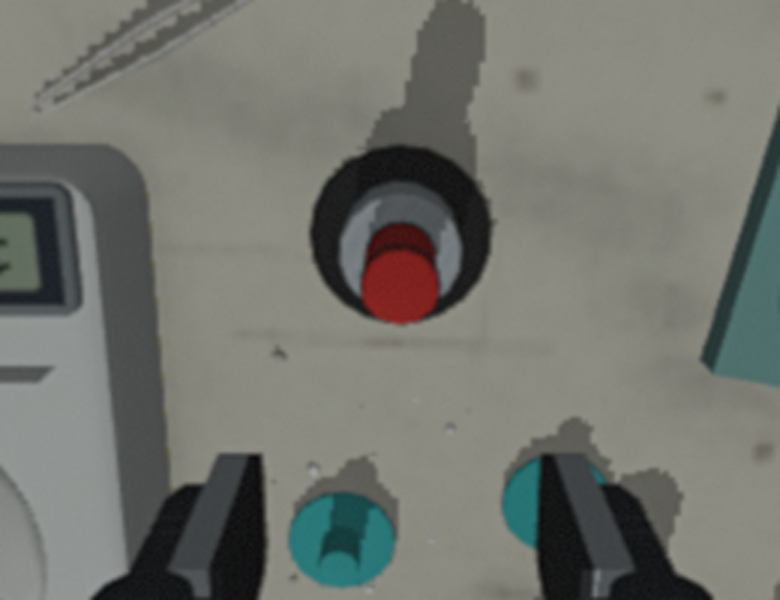

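The handle top is at (401,286) and the pad centre at (401,235), matching prediction to about 1 mm. I'll descend and grip.

Call:
step_arm([
  {"slide": [1,0,50],"dr": [0,0,0],"jaw": 45},
  {"slide": [1,0,90],"dr": [0,0,0],"jaw": 45},
  {"slide": [1,0,120],"dr": [0,0,0],"jaw": 40},
  {"slide": [1,0,145],"dr": [0,0,0],"jaw": 40},
  {"slide": [1,0,156],"dr": [0,0,0],"jaw": 40},
  {"slide": [1,0,159],"dr": [0,0,0],"jaw": 40},
  {"slide": [1,0,159],"dr": [0,0,0],"jaw": 40},
  {"slide": [1,0,159],"dr": [0,0,0],"jaw": 34},
])

```text
clock: 24.55
position: [441.3, -385.9, 42.7]
ee_rot: [-0.0, 1.0, -0.001, 0.001]
contact_force: [-0.0, 0.5, 0.2]
gripper_width: 33.9
grasp_force: 0.0
```

Call:
step_arm([
  {"slide": [0,0,0],"dr": [0,0,0],"jaw": 30},
  {"slide": [0,0,0],"dr": [0,0,0],"jaw": 24},
  {"slide": [0,0,0],"dr": [0,0,0],"jaw": 16},
  {"slide": [0,0,0],"dr": [0,0,0],"jaw": 12},
  {"slide": [0,0,0],"dr": [0,0,0],"jaw": 12},
  {"slide": [0,0,0],"dr": [0,0,0],"jaw": 12},
  {"slide": [0,0,0],"dr": [0,0,0],"jaw": 12},
  {"slide": [0,0,0],"dr": [0,0,0],"jaw": 12},
])

```text
clock: 25.55
position: [441.1, -386.0, 42.3]
ee_rot: [-0.0, 1.0, -0.001, 0.001]
contact_force: [-0.1, -0.3, 5.0]
gripper_width: 22.6
grasp_force: 58.7
```

Call:
step_arm([
  {"slide": [0,0,-10],"dr": [0,0,0],"jaw": 12},
  {"slide": [0,0,-20],"dr": [0,0,0],"jaw": 12},
  {"slide": [0,0,-40],"dr": [0,0,0],"jaw": 12},
  {"slide": [0,0,-60],"dr": [0,0,0],"jaw": 12},
  {"slide": [0,0,-80],"dr": [0,0,0],"jaw": 12},
  {"slide": [0,0,-90],"dr": [0,0,0],"jaw": 12},
  {"slide": [0,0,-90],"dr": [0,0,0],"jaw": 12},
  {"slide": [0,0,-90],"dr": [0,0,0],"jaw": 12},
])

```text
clock: 26.55
position: [440.1, -385.0, 130.6]
ee_rot: [0.0, 1.0, -0.0, -0.001]
contact_force: [-0.2, -0.5, -1.6]
gripper_width: 22.5
grasp_force: 58.8
```

Run:
```python
from h import *
T=pose();print(T[:3,3])
im=snap('wrist','w7.png'); s=snap('side','s7.png')
u,v=proj('side',T[:3,3])[0].astype(int); print(u,v)
a=cv2.resize(s[v-60:v+60,u-80:u+80],(400,300),interpolation=cv2.INTER_CUBIC)
cv2.imwrite('pics/c7.png',np.hstack([a,cv2.resize(im[200:400,190:457],(400,300))]))
go(397,47.5,T[2,3],T)
```

```text
[ 440.10369771 -385.03923975  130.6472653 ]
374 220
slide [ 43.2 432.5  -0. ] dr [-0.002 -0.009 -0.001]
```

View pics/c7.png

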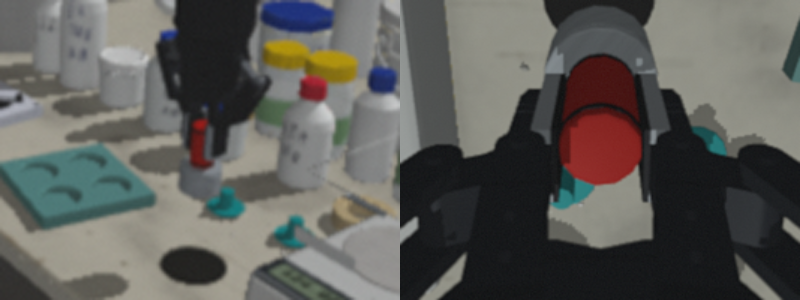

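The tool is held upright, with its rim about 39 mm below the TCP. I'll carry it to the nearest cap.

Call:
step_arm([
  {"slide": [5,54,0],"dr": [0,0,0],"jaw": 12},
  {"slide": [11,108,0],"dr": [0,0,0],"jaw": 12},
  {"slide": [16,162,0],"dr": [0,0,0],"jaw": 12},
  {"slide": [22,216,0],"dr": [0,0,0],"jaw": 12},
  {"slide": [28,270,0],"dr": [0,0,0],"jaw": 12},
  {"slide": [34,324,0],"dr": [0,0,0],"jaw": 12},
  {"slide": [40,378,0],"dr": [0,0,0],"jaw": 12},
  {"slide": [43.5,432.5,0],"dr": [0,0,0],"jaw": 12},
])

```text
clock: 27.65
position: [396.5, 48.6, 130.9]
ee_rot: [-0.0, 1.0, -0.001, 0.0]
contact_force: [1.3, 0.3, -1.8]
gripper_width: 22.4
grasp_force: 59.2
```

Call:
step_arm([
  {"slide": [0,0,0],"dr": [0,0,0],"jaw": 12},
  {"slide": [0,0,0],"dr": [0,0,0],"jaw": 12},
  {"slide": [0,0,15],"dr": [0,0,0],"jaw": 12},
  {"slide": [0,0,30],"dr": [0,0,0],"jaw": 12},
  {"slide": [0,0,40],"dr": [0,0,0],"jaw": 12},
  {"slide": [0,0,50],"dr": [0,0,0],"jaw": 12},
  {"slide": [0,0,55],"dr": [0,0,0],"jaw": 12},
  {"slide": [0,0,58],"dr": [0,0,0],"jaw": 12},
])

```text
clock: 28.65
position: [397.3, 46.9, 72.8]
ee_rot: [0.0, 1.0, -0.001, 0.0]
contact_force: [-0.0, -0.2, -0.8]
gripper_width: 22.3
grasp_force: 59.4
```

Call:
step_arm([
  {"slide": [0,0,3],"dr": [0,0,0],"jaw": 12},
  {"slide": [0,0,6],"dr": [0,0,0],"jaw": 12},
  {"slide": [0,0,8],"dr": [0,0,0],"jaw": 12},
  {"slide": [0,0,10],"dr": [0,0,0],"jaw": 12},
  {"slide": [0,0,12],"dr": [0,0,0],"jaw": 12},
  {"slide": [0,0,14],"dr": [0,0,0],"jaw": 12},
  {"slide": [0,0,16],"dr": [0,0,0],"jaw": 12},
  {"slide": [0,0,17],"dr": [0,0,0],"jaw": 12},
])

```text
clock: 29.65
position: [397.1, 46.9, 55.8]
ee_rot: [-0.0, 1.0, -0.001, -0.0]
contact_force: [-0.0, -0.2, 0.7]
gripper_width: 22.1
grasp_force: 59.8
```

Call:
step_arm([
  {"slide": [0,0,0.5],"dr": [0,0,0],"jaw": 12},
  {"slide": [0,0,1],"dr": [0,0,0],"jaw": 12},
  {"slide": [0,0,1.5],"dr": [0,0,0],"jaw": 12},
  {"slide": [0,0,2],"dr": [0,0,0],"jaw": 12},
  {"slide": [0,0,2],"dr": [0,0,0],"jaw": 12},
  {"slide": [0,0,2],"dr": [0,0,0],"jaw": 12},
  {"slide": [0,0,2],"dr": [0,0,0],"jaw": 12},
  {"slide": [0,0,2],"dr": [0,0,0],"jaw": 12},
])

```text
clock: 30.65
position: [397.2, 46.9, 54.7]
ee_rot: [-0.0, 1.0, -0.001, 0.0]
contact_force: [-1.1, -0.2, 9.6]
gripper_width: 22.0
grasp_force: 60.5
```

Call:
step_arm([
  {"slide": [0,0,1],"dr": [0,0,0],"jaw": 12},
  {"slide": [0,0,2],"dr": [0,0,0],"jaw": 12},
  {"slide": [0,0,2],"dr": [0,0,0],"jaw": 12},
  {"slide": [0,0,2],"dr": [0,0,0],"jaw": 12},
  {"slide": [0,0,2],"dr": [0,0,0],"jaw": 12},
  {"slide": [0,0,2],"dr": [0,0,0],"jaw": 12},
  {"slide": [0,0,2],"dr": [0,0,0],"jaw": 12},
  {"slide": [0,0,2],"dr": [0,0,0],"jaw": 12},
])

```text
clock: 31.65
position: [397.6, 46.9, 54.6]
ee_rot: [-0.001, 1.0, -0.001, 0.001]
contact_force: [-7.7, 1.0, 29.0]
gripper_width: 22.5
grasp_force: 63.1
```

Call:
step_arm([
  {"slide": [0,0,-4],"dr": [0,0,0],"jaw": 12},
  {"slide": [0,0,-8],"dr": [0,0,0],"jaw": 12},
  {"slide": [0,0,-15],"dr": [0,0,0],"jaw": 12},
  {"slide": [0,0,-25],"dr": [0,0,0],"jaw": 12},
  {"slide": [0,0,-40],"dr": [0,0,0],"jaw": 12},
  {"slide": [0,0,-60],"dr": [0,0,0],"jaw": 12},
  {"slide": [0,0,-65],"dr": [0,0,0],"jaw": 12},
  {"slide": [0,0,-65],"dr": [0,0,0],"jaw": 12},
])

```text
clock: 32.65
position: [397.0, 47.0, 117.0]
ee_rot: [0.0, 1.0, -0.0, 0.0]
contact_force: [-0.1, -0.7, -1.3]
gripper_width: 22.4
grasp_force: 59.5
```

Run:
```python
from h import *
T=pose();print(T[:3,3])
im=snap('wrist','w8.png')
cv2.imwrite('pics/c8.png',cv2.resize(im[50:400,190:590],None,fx=1.7,fy=1.7,interpolation=cv2.INTER_CUBIC))
go(395.6,125.2,T[2,3],T)
```

```text
[396.97169503  47.02382095 117.03354359]
slide [ 1.4 78.2 -0.1] dr [-0.007  0.003 -0.001]
```

View pics/c8.png

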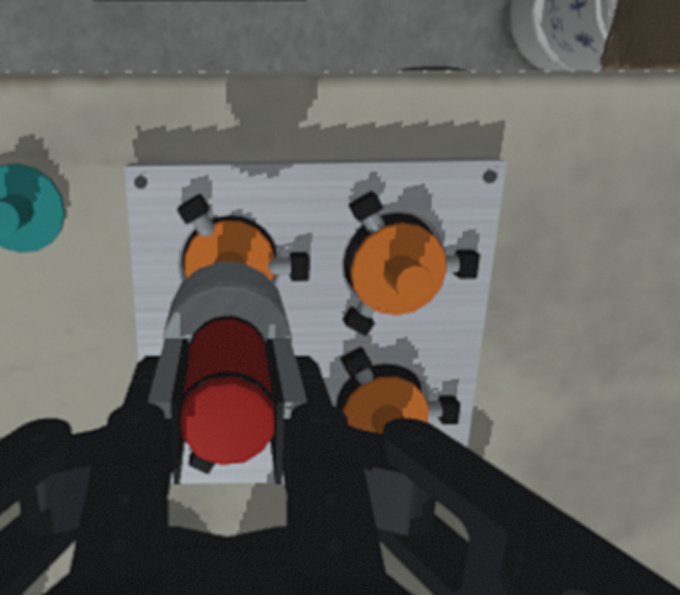

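The first cap sits lower and the catch overlaps its rim, so it is home. Next cap.

Call:
step_arm([
  {"slide": [1,40,0],"dr": [0,0,0],"jaw": 12},
  {"slide": [1.4,78.2,0],"dr": [0,0,0],"jaw": 12},
  {"slide": [1.4,78.2,0],"dr": [0,0,0],"jaw": 12},
  {"slide": [1.4,78.2,15],"dr": [0,0,0],"jaw": 12},
  {"slide": [1.4,78.2,27],"dr": [0,0,0],"jaw": 12},
  {"slide": [1.4,78.2,37],"dr": [0,0,0],"jaw": 12},
  {"slide": [1.4,78.2,44],"dr": [0,0,0],"jaw": 12},
  {"slide": [1.4,78.2,47],"dr": [0,0,0],"jaw": 12},
])

```text
clock: 33.7
position: [395.7, 124.9, 69.4]
ee_rot: [0.0, 1.0, -0.001, -0.0]
contact_force: [-0.3, 0.6, -2.3]
gripper_width: 22.7
grasp_force: 59.6
```

Call:
step_arm([
  {"slide": [0,0,3],"dr": [0,0,0],"jaw": 12},
  {"slide": [0,0,5],"dr": [0,0,0],"jaw": 12},
  {"slide": [0,0,7],"dr": [0,0,0],"jaw": 12},
  {"slide": [0,0,9],"dr": [0,0,0],"jaw": 12},
  {"slide": [0,0,11],"dr": [0,0,0],"jaw": 12},
  {"slide": [0,0,13],"dr": [0,0,0],"jaw": 12},
  {"slide": [0,0,14],"dr": [0,0,0],"jaw": 12},
  {"slide": [0,0,15],"dr": [0,0,0],"jaw": 12},
])

```text
clock: 34.7
position: [395.5, 124.9, 54.7]
ee_rot: [-0.0, 1.0, -0.001, -0.0]
contact_force: [-2.1, -0.8, 9.1]
gripper_width: 22.1
grasp_force: 60.4
```

Call:
step_arm([
  {"slide": [0,0,1],"dr": [0,0,0],"jaw": 12},
  {"slide": [0,0,2],"dr": [0,0,0],"jaw": 12},
  {"slide": [0,0,2],"dr": [0,0,0],"jaw": 12},
  {"slide": [0,0,2],"dr": [0,0,0],"jaw": 12},
  {"slide": [0,0,2],"dr": [0,0,0],"jaw": 12},
  {"slide": [0,0,2],"dr": [0,0,0],"jaw": 12},
  {"slide": [0,0,2],"dr": [0,0,0],"jaw": 12},
  {"slide": [0,0,2],"dr": [0,0,0],"jaw": 12},
])

```text
clock: 35.7
position: [395.8, 124.9, 54.7]
ee_rot: [-0.001, 1.0, -0.001, 0.0]
contact_force: [-4.6, -1.8, 19.8]
gripper_width: 22.3
grasp_force: 62.4
```

Call:
step_arm([
  {"slide": [0,0,-5],"dr": [0,0,0],"jaw": 12},
  {"slide": [0,0,-12],"dr": [0,0,0],"jaw": 12},
  {"slide": [0,0,-30],"dr": [0,0,0],"jaw": 12},
  {"slide": [0,0,-55],"dr": [0,0,0],"jaw": 12},
  {"slide": [0,0,-65],"dr": [0,0,0],"jaw": 12},
  {"slide": [-40,1,-65],"dr": [0,0,0],"jaw": 12},
  {"slide": [-77.7,1,-65],"dr": [0,0,0],"jaw": 12},
  {"slide": [-77.7,1,-65],"dr": [0,0,0],"jaw": 12},
])

```text
clock: 36.7
position: [475.2, 126.4, 117.0]
ee_rot: [0.001, 1.0, -0.001, -0.0]
contact_force: [-0.8, -0.2, -0.6]
gripper_width: 22.4
grasp_force: 59.8
```

Call:
step_arm([
  {"slide": [0,0,0],"dr": [0,0,0],"jaw": 12},
  {"slide": [0,0,12],"dr": [0,0,0],"jaw": 12},
  {"slide": [0,0,25],"dr": [0,0,0],"jaw": 12},
  {"slide": [0,0,35],"dr": [0,0,0],"jaw": 12},
  {"slide": [0,0,42],"dr": [0,0,0],"jaw": 12},
  {"slide": [0,0,46],"dr": [0,0,0],"jaw": 12},
  {"slide": [0,0,48],"dr": [0,0,0],"jaw": 12},
  {"slide": [0,0,48],"dr": [0,0,0],"jaw": 12},
])

```text
clock: 37.7
position: [473.5, 126.2, 70.0]
ee_rot: [-0.0, 1.0, -0.001, 0.0]
contact_force: [0.4, 0.5, -1.5]
gripper_width: 22.2
grasp_force: 59.8
```

Call:
step_arm([
  {"slide": [0,0,3],"dr": [0,0,0],"jaw": 12},
  {"slide": [0,0,5],"dr": [0,0,0],"jaw": 12},
  {"slide": [0,0,7],"dr": [0,0,0],"jaw": 12},
  {"slide": [0,0,9],"dr": [0,0,0],"jaw": 12},
  {"slide": [0,0,11],"dr": [0,0,0],"jaw": 12},
  {"slide": [0,0,13],"dr": [0,0,0],"jaw": 12},
  {"slide": [0,0,14],"dr": [0,0,0],"jaw": 12},
  {"slide": [0,0,15],"dr": [0,0,0],"jaw": 12},
])

```text
clock: 38.7
position: [473.4, 126.1, 54.8]
ee_rot: [-0.0, 1.0, -0.001, -0.0]
contact_force: [-2.1, -0.9, 6.4]
gripper_width: 22.3
grasp_force: 60.3
```

Call:
step_arm([
  {"slide": [0,0,1],"dr": [0,0,0],"jaw": 12},
  {"slide": [0,0,2],"dr": [0,0,0],"jaw": 12},
  {"slide": [0,0,2.5],"dr": [0,0,0],"jaw": 12},
  {"slide": [0,0,2.5],"dr": [0,0,0],"jaw": 12},
  {"slide": [0,0,2.5],"dr": [0,0,0],"jaw": 12},
  {"slide": [0,0,2.5],"dr": [0,0,0],"jaw": 12},
  {"slide": [0,0,2.5],"dr": [0,0,0],"jaw": 12},
  {"slide": [0,0,2.5],"dr": [0,0,0],"jaw": 12},
])

```text
clock: 39.7
position: [473.6, 126.1, 54.7]
ee_rot: [-0.001, 1.0, -0.001, 0.001]
contact_force: [-5.3, -0.9, 18.4]
gripper_width: 22.2
grasp_force: 61.6
```

Call:
step_arm([
  {"slide": [0,0,-5],"dr": [0,0,0],"jaw": 12},
  {"slide": [0,0,-12],"dr": [0,0,0],"jaw": 12},
  {"slide": [0,0,-30],"dr": [0,0,0],"jaw": 12},
  {"slide": [0,0,-55],"dr": [0,0,0],"jaw": 12},
  {"slide": [0,0,-80],"dr": [0,0,0],"jaw": 12},
  {"slide": [10,-40,-110],"dr": [0,0,0],"jaw": 12},
  {"slide": [20,-90,-130],"dr": [0,0,0],"jaw": 12},
  {"slide": [33,-135,-140],"dr": [0,0,0],"jaw": 12},
])

```text
clock: 40.7
position: [439.9, -9.9, 193.5]
ee_rot: [-0.0, 1.0, -0.0, 0.0]
contact_force: [1.1, -0.6, -2.2]
gripper_width: 22.7
grasp_force: 59.7
```

Run:
```python
from h import *
np.set_printoptions(suppress=True,precision=1)
T=pose();print(T[:3,3])
im=snap('wrist','w9.png')
cv2.imwrite('pics/c9.png',cv2.resize(im[80:330,240:590],None,fx=2.2,fy=2.2,interpolation=cv2.INTER_CUBIC))
m=cv2.inRange(cv2.cvtColor(im,cv2.COLOR_BGR2HSV),(5,120,60),(18,255,255))
n,l,st,c=cv2.connectedComponentsWithStats(m)
for i in range(1,n):
  if st[i,4]>150: print(st[i],[pix2('wrist',[st[i,:2]+(st[i,2:4]-1)/2],z,T)[0] for z in(15.5,26.5)])
go(440.5,-385.8,T[2,3],T)
```

```text
[439.9  -9.9 193.5]
[ 357  119   43   44 1377] [array([395.8,  44.3,  15.5]), array([394.7,  42.4,  26.5])]
[ 435  118   44   44 1392] [array([395. , 122.6,  15.5]), array([393.9, 118. ,  26.5])]
[ 429  194   39   38 1099] [array([471.9, 123.2,  15.5]), array([468.2, 118.6,  26.5])]
slide [  -0.4 -375.9    0.4] dr [-0.  0.  0.]
```

View pics/c9.png

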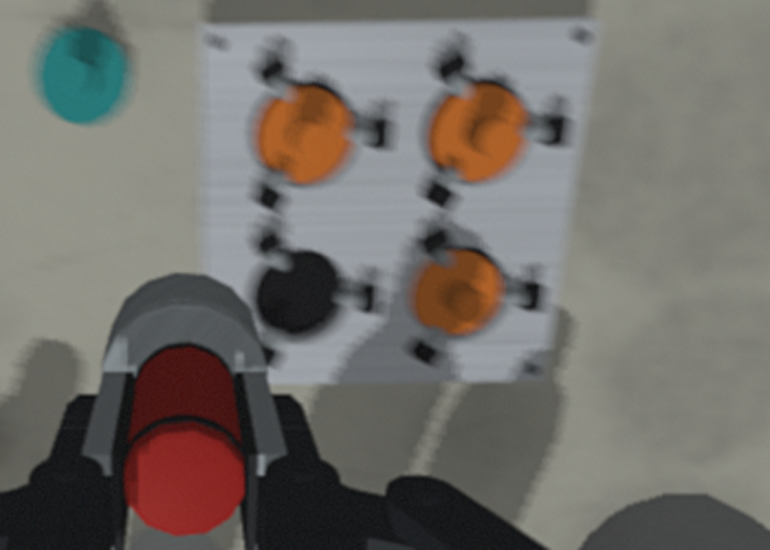

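All three caps are home, with the catches over their rims. I'll return the tool to the pad.

Call:
step_arm([
  {"slide": [0,-50,0],"dr": [0,0,0],"jaw": 12},
  {"slide": [0,-105,0],"dr": [0,0,0],"jaw": 12},
  {"slide": [0,-160,0],"dr": [0,0,0],"jaw": 12},
  {"slide": [0,-215,0],"dr": [0,0,0],"jaw": 12},
  {"slide": [0,-270,0],"dr": [0,0,0],"jaw": 12},
  {"slide": [0,-325,0],"dr": [0,0,0],"jaw": 12},
  {"slide": [0,-377,0],"dr": [0,0,0],"jaw": 12},
  {"slide": [0,-377,0],"dr": [0,0,0],"jaw": 12},
])

```text
clock: 41.75
position: [439.5, -388.3, 191.6]
ee_rot: [0.002, 1.0, -0.0, -0.001]
contact_force: [-0.5, 0.2, -1.8]
gripper_width: 22.4
grasp_force: 60.1
```

Call:
step_arm([
  {"slide": [0,0,0],"dr": [0,0,0],"jaw": 12},
  {"slide": [0,0,40],"dr": [0,0,0],"jaw": 12},
  {"slide": [0,0,80],"dr": [0,0,0],"jaw": 12},
  {"slide": [0,0,110],"dr": [0,0,0],"jaw": 12},
  {"slide": [0,0,130],"dr": [0,0,0],"jaw": 12},
  {"slide": [0,0,142],"dr": [0,0,0],"jaw": 12},
  {"slide": [0,0,145],"dr": [0,0,0],"jaw": 12},
  {"slide": [0,0,145],"dr": [0,0,0],"jaw": 12},
])

```text
clock: 42.75
position: [441.0, -385.8, 48.8]
ee_rot: [-0.0, 1.0, -0.001, 0.001]
contact_force: [-0.4, -0.3, -1.2]
gripper_width: 22.6
grasp_force: 60.2
```

Call:
step_arm([
  {"slide": [0,0,3],"dr": [0,0,0],"jaw": 12},
  {"slide": [0,0,5],"dr": [0,0,0],"jaw": 12},
  {"slide": [0,0,6],"dr": [0,0,0],"jaw": 12},
  {"slide": [0,0,6.3],"dr": [0,0,0],"jaw": 12},
  {"slide": [0,0,6.3],"dr": [0,0,0],"jaw": 12},
  {"slide": [0,0,6.3],"dr": [0,0,0],"jaw": 12},
  {"slide": [0,0,6.3],"dr": [0,0,0],"jaw": 12},
  {"slide": [0,0,6.3],"dr": [0,0,0],"jaw": 12},
])

```text
clock: 43.75
position: [440.5, -386.0, 42.3]
ee_rot: [-0.0, 1.0, -0.001, 0.0]
contact_force: [-2.4, 0.9, 5.2]
gripper_width: 22.0
grasp_force: 60.8
```

Call:
step_arm([
  {"slide": [0,0,0],"dr": [0,0,0],"jaw": 22},
  {"slide": [0,0,0],"dr": [0,0,0],"jaw": 28},
  {"slide": [0,0,0],"dr": [0,0,0],"jaw": 34},
  {"slide": [0,0,0],"dr": [0,0,0],"jaw": 40},
  {"slide": [0,0,0],"dr": [0,0,0],"jaw": 45},
  {"slide": [0,0,0],"dr": [0,0,0],"jaw": 45},
  {"slide": [0,0,-10],"dr": [0,0,0],"jaw": 45},
  {"slide": [0,0,-30],"dr": [0,0,0],"jaw": 45},
])

```text
clock: 44.75
position: [440.1, -385.6, 71.9]
ee_rot: [-0.0, 1.0, -0.0, -0.001]
contact_force: [-0.6, -0.4, 0.7]
gripper_width: 44.8
grasp_force: 0.0
```

Call:
step_arm([
  {"slide": [0,0,-30],"dr": [0,0,0],"jaw": 45},
  {"slide": [0,0,-70],"dr": [0,0,0],"jaw": 45},
  {"slide": [0,0,-110],"dr": [0,0,0],"jaw": 45},
  {"slide": [0,30,-140],"dr": [0,0,0],"jaw": 45},
  {"slide": [0,80,-140],"dr": [0,0,0],"jaw": 45},
  {"slide": [0,130,-140],"dr": [0,0,0],"jaw": 45},
  {"slide": [0,150,-140],"dr": [0,0,0],"jaw": 45},
  {"slide": [0,150,-140],"dr": [0,0,0],"jaw": 45},
])

```text
clock: 45.75
position: [440.6, -234.6, 212.7]
ee_rot: [-0.001, 1.0, -0.001, 0.001]
contact_force: [0.2, -0.5, -0.2]
gripper_width: 44.8
grasp_force: 0.0
```

Call:
step_arm([
  {"slide": [0,50,0],"dr": [0,0,0],"jaw": 45},
  {"slide": [0,100,0],"dr": [0,0,0],"jaw": 45},
  {"slide": [0,110,0],"dr": [0,0,0],"jaw": 45},
  {"slide": [0,110,0],"dr": [0,0,0],"jaw": 45},
  {"slide": [0,110,0],"dr": [0,0,0],"jaw": 45},
  {"slide": [0,110,0],"dr": [0,0,0],"jaw": 45},
  {"slide": [0,110,0],"dr": [0,0,0],"jaw": 45},
  {"slide": [0,110,0],"dr": [0,0,0],"jaw": 45},
])

```text
clock: 46.75
position: [440.4, -126.0, 211.3]
ee_rot: [0.0, 1.0, -0.001, 0.0]
contact_force: [0.1, 0.4, 0.0]
gripper_width: 44.8
grasp_force: 0.0
```

Run:
```python
from h import *
np.set_printoptions(suppress=True,precision=1)
T=pose();print(T[:3,3],arm.read_state()['clock'])
im=snap('wrist','w10.png'); t=snap('top','t10.png')
a=cv2.resize(im[60:260,100:600],(800,320),interpolation=cv2.INTER_CUBIC)
b=cv2.resize(t[180:240,400:500],(400,240),interpolation=cv2.INTER_CUBIC)
c=np.zeros((560,800,3),np.uint8); c[:320]=a; c[320:,:400]=b; cv2.imwrite('pics/c10.png',c)
h=cv2.cvtColor(im,cv2.COLOR_BGR2HSV)
m=cv2.inRange(h,(5,120,60),(18,255,255))
n,l,st,c=cv2.connectedComponentsWithStats(m)
for i in range(1,n):
  if st[i,4]>150: print(st[i],[pix2('wrist',[st[i,:2]+(st[i,2:4]-1)/2],z,T)[0] for z in(15.5,26.5)])
h=cv2.cvtColor(t,cv2.COLOR_BGR2HSV)
n,l,st,c=cv2.connectedComponentsWithStats(cv2.inRange(h,(170,120,60),(180,255,255))|cv2.inRange(h,(0,150,60),(4,255,255)))
for i in range(1,n):
  if st[i,4]>30: print(st[i],c[i])
```

```text
[ 440.4 -126.   211.3] 46.75
[ 467  119   42   42 1318] [array([397.2,  46.4,  15.5]), array([396.2,  40.8,  26.5])]
[ 542  118   45   42 1359] [array([396.5, 126.1,  15.5]), array([395.5, 117.9,  26.5])]
[ 528  190   40   37 1082] [array([473.1, 125.1,  15.5]), array([469.6, 116.9,  26.5])]
[427 106  13  13 132] [433.  111.6]
[600 114  17  13 157] [607.9 120.2]
[261 116  17  19 250] [269.1 124.9]
[440 193  11  10  71] [445.1 197.6]
```

View pics/c10.png

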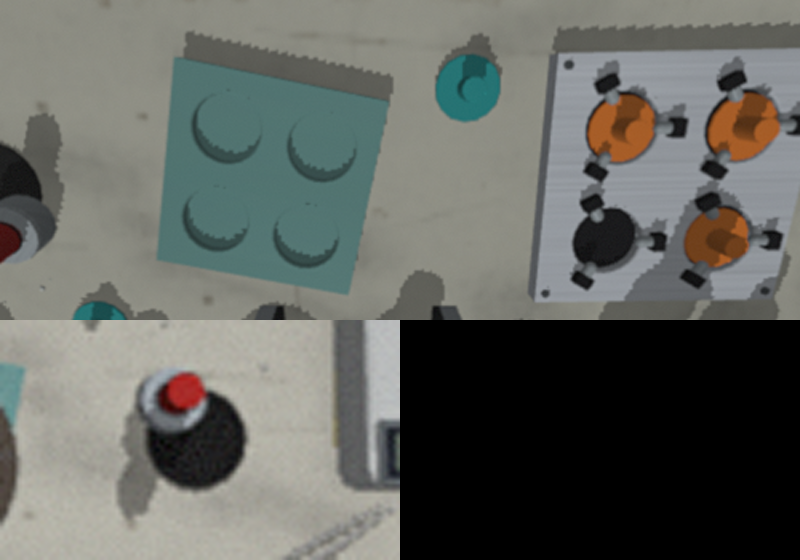

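The caps are all home, but the tool has been knocked about 3 cm aside. Its handle top is now at about (446,198) in the top view, and it is half off the pad. I'll fetch it back.

Run:
```python
from h import *
np.set_printoptions(suppress=True,precision=1)
print(pix2('top',[(446.1,197.8)],71), pix2('top',[(443.2,199.6)],30)) # handle top, skirt
p=pix2('top',[(446.1,197.8)],71)[0]
T=pose();go(p[0],p[1],211,T)
```

```text
[[ 470.5 -361.7   71. ]] [[ 466.2 -365.    30. ]]
slide [ -30.1 -235.9    0.7] dr [-0.  0. -0.]
```

Call:
step_arm([
  {"slide": [-8,-60,0],"dr": [0,0,0],"jaw": 45},
  {"slide": [-15,-118,0],"dr": [0,0,0],"jaw": 45},
  {"slide": [-22,-176,0],"dr": [0,0,0],"jaw": 45},
  {"slide": [-29,-236,0],"dr": [0,0,0],"jaw": 45},
  {"slide": [-29,-236,0],"dr": [0,0,0],"jaw": 45},
  {"slide": [-29,-236,0],"dr": [0,0,0],"jaw": 45},
  {"slide": [-29,-236,0],"dr": [0,0,0],"jaw": 45},
  {"slide": [-29,-236,0],"dr": [0,0,0],"jaw": 45},
])

```text
clock: 47.85
position: [469.7, -360.6, 212.3]
ee_rot: [-0.001, 1.0, -0.001, 0.0]
contact_force: [-0.9, 0.4, 0.6]
gripper_width: 44.5
grasp_force: 0.0
```

Run:
```python
from h import *
np.set_printoptions(suppress=True,precision=1)
def red(im):
    h=cv2.cvtColor(im,cv2.COLOR_BGR2HSV)
    return h,(cv2.inRange(h,(170,120,40),(180,255,255))|cv2.inRange(h,(0,150,40),(4,255,255)))
def top(im):
    h,m=red(im); n,l,st,c=cv2.connectedComponentsWithStats(m); out=[]
    for i in range(1,n):
        if st[i,4]>100:
            v=h[...,2][l==i]; th,_=cv2.threshold(v,0,255,cv2.THRESH_OTSU)
            ys,xs=np.where((l==i)&(h[...,2]>th)); yd,xd=np.where((l==i)&(h[...,2]<=th))
            out.append((st[i],th,[(xs.min()+xs.max())/2,(ys.min()+ys.max())/2],len(xs),[xd.mean(),yd.mean()],len(xd)))
    return out
T6=np.load('T6.npy')
for r in top(cv2.imread('pics/w6.png')): print('old',r, pix2('wrist',[r[2]],73,T6))
T=pose();print(T[:3,3]); im=snap('wrist','w11.png')
for r in top(im): print('new',r, pix2('wrist',[r[2]],71,T))
go(470,-362.3,43,T)
```

```text
old (array([310, 175,  26,  33, 663], dtype=int32), 96.0, [np.float64(323.0), np.float64(195.5)], 475, [np.float64(323.218085106383), np.float64(181.56914893617022)], 188) [[ 440.5 -386.3   73. ]]
[ 469.7 -360.6  212.3]
new (array([310, 172,  25,  34, 649], dtype=int32), 102.0, [np.float64(322.5), np.float64(194.5)], 404, [np.float64(319.865306122449), np.float64(179.4326530612245)], 245) [[ 471.5 -362.    71. ]]
slide [ -0.1  -1.4 169.3] dr [-0.  0.  0.]
```

Call:
step_arm([
  {"slide": [0,-1,50],"dr": [0,0,0],"jaw": 45},
  {"slide": [0,-1,95],"dr": [0,0,0],"jaw": 45},
  {"slide": [0,-1,130],"dr": [0,0,0],"jaw": 45},
  {"slide": [0,-1,150],"dr": [0,0,0],"jaw": 45},
  {"slide": [0,-1,164],"dr": [0,0,0],"jaw": 45},
  {"slide": [0,-1,168],"dr": [0,0,0],"jaw": 40},
  {"slide": [0,-1,168],"dr": [0,0,0],"jaw": 34},
  {"slide": [0,-1,168],"dr": [0,0,0],"jaw": 30},
])

```text
clock: 48.9
position: [470.1, -363.1, 44.8]
ee_rot: [-0.0, 1.0, -0.001, 0.001]
contact_force: [1.0, -0.5, 0.7]
gripper_width: 30.3
grasp_force: 0.0
```

Call:
step_arm([
  {"slide": [0,0,0],"dr": [0,0,0],"jaw": 26},
  {"slide": [0,0,0],"dr": [0,0,0],"jaw": 20},
  {"slide": [0,0,0],"dr": [0,0,0],"jaw": 12},
  {"slide": [0,0,0],"dr": [0,0,0],"jaw": 12},
  {"slide": [0,0,0],"dr": [0,0,0],"jaw": 12},
  {"slide": [0,0,0],"dr": [0,0,0],"jaw": 12},
  {"slide": [0,0,0],"dr": [0,0,0],"jaw": 12},
  {"slide": [0,0,0],"dr": [0,0,0],"jaw": 12},
])

```text
clock: 49.9
position: [470.4, -363.3, 44.9]
ee_rot: [-0.0, 1.0, -0.001, 0.001]
contact_force: [0.1, 1.0, 5.7]
gripper_width: 22.9
grasp_force: 58.2
```

Call:
step_arm([
  {"slide": [0,0,-10],"dr": [0,0,0],"jaw": 12},
  {"slide": [0,0,-20],"dr": [0,0,0],"jaw": 12},
  {"slide": [0,0,-30],"dr": [0,0,0],"jaw": 12},
  {"slide": [10,-8,-30],"dr": [0,0,0],"jaw": 12},
  {"slide": [20,-16,-30],"dr": [0,0,0],"jaw": 12},
  {"slide": [28,-24,-30],"dr": [0,0,0],"jaw": 12},
  {"slide": [28,-24,-30],"dr": [0,0,0],"jaw": 12},
  {"slide": [28,-24,-30],"dr": [0,0,0],"jaw": 12},
])

```text
clock: 50.9
position: [441.4, -387.0, 73.6]
ee_rot: [0.0, 1.0, -0.001, 0.0]
contact_force: [-0.5, 0.7, -0.7]
gripper_width: 22.2
grasp_force: 58.3
```

Run:
```python
from h import *
np.set_printoptions(suppress=True,precision=1)
T=pose();go(440,-386.3,43,T)
im=snap('wrist','w12.png'); ref=cv2.imread('pics/w7.png')
for a in(ref,im):  # held handle in tool frame: ref vs now
    h=cv2.cvtColor(a,cv2.COLOR_BGR2HSV); m=cv2.inRange(h,(170,120,40),(180,255,255))|cv2.inRange(h,(0,150,40),(4,255,255))
    n,l,st,c=cv2.connectedComponentsWithStats(m); i=1+st[1:,4].argmax(); print(st[i],c[i])
    xs=[(y,np.where(l[y]==i)[0][[0,-1]]) for y in range(st[i,1]+3,st[i,1]+st[i,3],12)]; print(xs)
```

```text
slide [ 1.4  0.7 30.6] dr [-0.  0. -0.]
[ 296  271   56   52 2267] [323.4 296.7]
[(274, array([312, 335])), (286, array([298, 349])), (298, array([296, 351])), (310, array([300, 346])), (322, array([319, 324]))]
[ 297  272   54   48 2023] [324.  295.6]
[(275, array([311, 338])), (287, array([299, 349])), (299, array([297, 350])), (311, array([304, 344]))]
```

Call:
step_arm([
  {"slide": [1,0.5,6],"dr": [0,0,0],"jaw": 12},
  {"slide": [1,0.5,12],"dr": [0,0,0],"jaw": 12},
  {"slide": [1,0.5,18],"dr": [0,0,0],"jaw": 12},
  {"slide": [1,0.5,22],"dr": [0,0,0],"jaw": 12},
  {"slide": [1,0.5,25],"dr": [0,0,0],"jaw": 12},
  {"slide": [1,0.5,26],"dr": [0,0,0],"jaw": 12},
  {"slide": [1,0.5,26],"dr": [0,0,0],"jaw": 12},
  {"slide": [1,0.5,26],"dr": [0,0,0],"jaw": 12},
])

```text
clock: 51.95
position: [440.6, -386.5, 48.0]
ee_rot: [-0.0, 1.0, -0.001, 0.0]
contact_force: [-0.1, -0.1, -2.0]
gripper_width: 22.4
grasp_force: 58.3
```

Call:
step_arm([
  {"slide": [0,0,0.5],"dr": [0,0,0],"jaw": 12},
  {"slide": [0,0,1],"dr": [0,0,0],"jaw": 12},
  {"slide": [0,0,1.5],"dr": [0,0,0],"jaw": 12},
  {"slide": [0,0,1.5],"dr": [0,0,0],"jaw": 12},
  {"slide": [0,0,1.5],"dr": [0,0,0],"jaw": 12},
  {"slide": [0,0,1.5],"dr": [0,0,0],"jaw": 12},
  {"slide": [0,0,1.5],"dr": [0,0,0],"jaw": 12},
  {"slide": [0,0,1.5],"dr": [0,0,0],"jaw": 12},
])

```text
clock: 52.95
position: [440.7, -386.6, 47.1]
ee_rot: [-0.0, 1.0, -0.001, 0.0]
contact_force: [-1.1, 0.5, 5.9]
gripper_width: 22.2
grasp_force: 58.6
```

Contact with the pad. I'll release slowly and rise.

Call:
step_arm([
  {"slide": [0,0,0.5],"dr": [0,0,0],"jaw": 12},
  {"slide": [0,0,0.5],"dr": [0,0,0],"jaw": 20},
  {"slide": [0,0,0.5],"dr": [0,0,0],"jaw": 24},
  {"slide": [0,0,0.5],"dr": [0,0,0],"jaw": 28},
  {"slide": [0,0,0.5],"dr": [0,0,0],"jaw": 34},
  {"slide": [0,0,0.5],"dr": [0,0,0],"jaw": 40},
  {"slide": [0,0,0.5],"dr": [0,0,0],"jaw": 45},
  {"slide": [0,0,0],"dr": [0,0,0],"jaw": 45},
])

```text
clock: 53.95
position: [440.5, -386.3, 46.2]
ee_rot: [-0.0, 1.0, -0.001, 0.0]
contact_force: [0.6, -0.5, 0.1]
gripper_width: 45.5
grasp_force: 0.0
```

Call:
step_arm([
  {"slide": [0,0,-10],"dr": [0,0,0],"jaw": 45},
  {"slide": [0,0,-30],"dr": [0,0,0],"jaw": 45},
  {"slide": [0,0,-70],"dr": [0,0,0],"jaw": 45},
  {"slide": [0,0,-110],"dr": [0,0,0],"jaw": 45},
  {"slide": [0,0,-150],"dr": [0,0,0],"jaw": 45},
  {"slide": [0,0,-155],"dr": [0,0,0],"jaw": 45},
  {"slide": [0,0,-155],"dr": [0,0,0],"jaw": 45},
  {"slide": [0,0,-155],"dr": [0,0,0],"jaw": 45},
])

```text
clock: 54.95
position: [439.7, -385.7, 200.0]
ee_rot: [0.0, 1.0, 0.0, -0.001]
contact_force: [0.6, -0.3, -0.2]
gripper_width: 45.1
grasp_force: 0.0
```

Run:
```python
from h import *
np.set_printoptions(suppress=True,precision=1)
def top(im):
    h=cv2.cvtColor(im,cv2.COLOR_BGR2HSV); m=cv2.inRange(h,(170,120,40),(180,255,255))|cv2.inRange(h,(0,150,40),(4,255,255))
    n,l,st,c=cv2.connectedComponentsWithStats(m); i=1+st[1:,4].argmax()
    v=h[...,2][l==i]; th,_=cv2.threshold(v,0,255,cv2.THRESH_OTSU); ys,xs=np.where((l==i)&(h[...,2]>th)); yd,xd=np.where((l==i)&(h[...,2]<=th))
    return st[i],[(xs.min()+xs.max())/2,(ys.min()+ys.max())/2],xd.mean(),yd.mean()
T=pose();print(T[:3,3]); im=snap('wrist','w13.png'); r=top(im); print(r,pix2('wrist',[r[1]],73,T))
# pad: dark blob around projected centre
h=cv2.cvtColor(im,cv2.COLOR_BGR2GRAY)
n,l,st,c=cv2.connectedComponentsWithStats((h<45).astype(np.uint8))
q=proj('wrist',[[440.9,-386.1,3]],T); print('pad pred',q)
for i in range(1,n):
    if st[i,4]>300: print(st[i])
```

```text
[ 439.7 -385.7  200. ]
(array([308, 173,  26,  33, 672], dtype=int32), [np.float64(320.5), np.float64(193.0)], np.float64(321.0217391304348), np.float64(181.0054347826087)) [[ 435.8 -388.7   73. ]]
pad pred [[323.3 181.1]]
[ 394    0  134   40 3558]
[ 294  151   59   58 1170]
[  49  169  162   35 2395]
[   46   252   556   148 34797]
```

Run:
```python
from h import *
print(arm.job_done())
```

```text
the job is handed in; nothing more can be done
None
```

I handed the job in at about 55 s of the 208 s limit: all three orange caps are pressed home in their own wells, and the tool, which got knocked half off its pad, is back on it about 5 mm off centre; its uprightness was checked only from pixel measurements, and the result was not reported back.

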